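# Put the stone points away by length and turn the stone to its next sector

### The arm

A 6-joint arm with a two-finger parallel gripper is mounted at the origin on the work surface. World frame = base frame: x ahead of the robot, y to its left, z up, the work surface at z = 0. Lengths are in m, angles in rad, forces in N, time in s.
With the tool pointing down it reaches from about 0.275 to 0.85 m from the base axis. Payload 19 kg.
Tool frame: the origin (TCP) lies midway between the tips of the shut fingers; the grasp point (between the pads) lies 19 mm behind it; z points along the fingers, y is the line along which they close (so a half turn about z gives the same grasp; the last joint's range is limited). The gripper opens to 85 mm and grips with 20 to 120 N. Pads are 22 mm wide; open, the fingers measure 114 mm over their backs; the gripper's body (76 mm by 85 mm) begins 54 mm behind the grasp point. The pads swing forward as they close: fully open they stand 13 mm farther back than shut.
Start: joints at [-0.134, 0.15, 1.437, -0, 1.554, -0.134], TCP at [0.575, -0, 0.196] pointing down, gripper open.
Joint ranges: [-2.8, 2.8], [-0.68, 2.1], [0.12, 2.68], [-1.39, 4.53], [0.16, 2.79], [-2.81, 2.81]. Speed limits (rad/s): [1.89, 1.89, 2.22, 3.01, 3.01, 3.01].

### API

Orientations are given as [roll, pitch, yaw] about the fixed x, y, z axes, in that order (R = Rz(yaw) Ry(pitch) Rx(roll)).
In Python, from bench import manip, cams, order gives the robot as it stands. The module is installed in compiled form; this text tells all that it offers.
- The arm moves only by the tool arm_command, never from a script. Its argument "commands" is one flat list of numbers, 7 for each row, row after row: the shift along the tool's x, y, z in mm, then the turn, a rotation vector about the tool's x, y, z in rad, then the finger opening in mm, from 0 to 85.4. In form: [dx, dy, dz, wx, wy, wz, claw, dx, dy, dz, wx, wy, wz, claw, ...]. A call has 1 to 10 rows; each row shifts and turns the commanded pose from where the row before left it, along the tool's axes as they then stand; what a row does not reach is not made up. A row lasts 1/10 s, in which the tool goes at most 50 mm and 8.59 degrees, less where a joint would pass 70% of its speed; a pose out of reach is approached as far as the arm can. A call with a gripper value outside its range is refused whole. The fingers move at their own pace and stop on an object; "newtons" is the grip in N (left out, the last holds). Time passes only in rows, so rows that do not move let the fingers close. It gives the time, the measured TCP pose, the force, the opening and the grip force at its end, in the units of the state.
- manip.read_state(): the state, without advancing time (a new reading comes with each control period).
- cams.snapshot(name): name is "scene" or "side" or "wrist"; returns the picture (384x512x3 uint8, red, green, blue); there is no depth.
- cams.camera_info(name): a dict with "mtx" (3x3 intrinsics, pixels), "rvec" (rotation vector, rad) and "tvec" (3), from world to camera coordinates, as OpenCV has them. Camera axes: x right, y down, z forward; pixel columns grow to the right and rows downward; lengths in m; the calibration is good to about 2 mm. A picture is of the moment at which its call begins: read the wrist's pose just before it. camera_info takes no time and is no camera call; for the wrist camera it gives the pose at the moment of the call.
- order.job_done(): hands the job in; it is judged then, once.
The state is a dict: "t": time; "joints": joint angles; "joint_velocities": joint speeds; "tau": joint torques, N m; "position": TCP position; "orientation": TCP orientation; "force": force on the tool from outside, world axes, zero at the start; "moment": the same for the moment, N m; "width": opening from 0.0 (shut) to 1.0 (fully open); "gripper_force": force on a finger pad.
Only numpy, scipy, OpenCV 4.12 (cv2) and the standard library are available. Lean on these libraries where they do the work, as an engineer would, in place of code of your own. Each camera call takes 0.05 s, during which the arm holds its last target. There are 200 camera calls.

### The job

Clear up so the next sector of the grinding stone can be dressed: put every steel point, from the stone and from the bench, into the wooden tray, each lying flat on the floor of the bay made for its length and not on the laths or another point. Once no points lie on the stone, turn it by its handle one click anticlockwise (seen from above) and leave it settled in that detent; do not turn it while points are still on it, and leave the hammer, tub and offcut where they are.

Things in the scene. Friction and masses are not known exactly. Their poses are not given: they have to be found in the camera images.
- short1: short steel point (pointed stone chisel), 100 mm long, plain octagonal bar 14 mm thick (acts as a square bar, does not roll), one end pointed over the last 30 mm. Origin mid-length on its axis (7 mm above its support when flat), +x to the tip; 120 g, balances within 12 mm of the origin. Starts on the round stone. May be absent.
- short2: short steel point (pointed stone chisel), 100 mm long, plain octagonal bar 14 mm thick (acts as a square bar, does not roll), one end pointed over the last 30 mm. Origin mid-length on its axis (7 mm above its support when flat), +x to the tip; 120 g, balances within 12 mm of the origin. Starts on the bench between stone and tray. May be absent.
- short3: short steel point (pointed stone chisel), 100 mm long, plain octagonal bar 14 mm thick (acts as a square bar, does not roll), one end pointed over the last 30 mm. Origin mid-length on its axis (7 mm above its support when flat), +x to the tip; 120 g, balances within 12 mm of the origin. Starts on the bench between stone and tray. May be absent.
- medium1: medium steel point (pointed stone chisel), 135 mm long, plain octagonal bar 14 mm thick (acts as a square bar, does not roll), one end pointed over the last 30 mm. Origin mid-length on its axis (7 mm above its support when flat), +x to the tip; 162 g, balances within 12 mm of the origin. Starts on the round stone. May be absent.
- medium2: medium steel point (pointed stone chisel), 135 mm long, plain octagonal bar 14 mm thick (acts as a square bar, does not roll), one end pointed over the last 30 mm. Origin mid-length on its axis (7 mm above its support when flat), +x to the tip; 162 g, balances within 12 mm of the origin. Starts on the bench between stone and tray. May be absent.
- long1: long steel point (pointed stone chisel), 170 mm long, plain octagonal bar 14 mm thick (acts as a square bar, does not roll), one end pointed over the last 30 mm. Origin mid-length on its axis (7 mm above its support when flat), +x to the tip; 204 g, balances within 12 mm of the origin. Starts on the round stone. May be absent.
- long2: long steel point (pointed stone chisel), 170 mm long, plain octagonal bar 14 mm thick (acts as a square bar, does not roll), one end pointed over the last 30 mm. Origin mid-length on its axis (7 mm above its support when flat), +x to the tip; 204 g, balances within 12 mm of the origin. Starts on the bench between stone and tray. May be absent.
- tray: flat wooden tray, fixed, 211 mm (x) by 362 mm (y); origin: centre of its underside. Floor 12 mm above the bench, split by dark laths 8 mm wide and 5 mm high (above the floor) into 3 bays side by side: long, medium, short from -y to +y; near ends (-x) in line. Beyond the two shorter bays it is filled up to lath height. Points lie along its x, either way round.
- bay_short (a point): middle of the floor of the bay for short points, on the floor's surface (12 mm above the bench); axes as the tray's. Between its laths the bay is 125 mm (x) by 138 mm (y): room for 3 points side by side, 42 mm apart.
- bay_medium (a point): middle of the floor of the bay for medium points, on the floor's surface (12 mm above the bench); axes as the tray's. Between its laths the bay is 160 mm (x) by 96 mm (y): room for 2 points side by side, 42 mm apart.
- bay_long (a point): middle of the floor of the bay for long points, on the floor's surface (12 mm above the bench); axes as the tray's. Between its laths the bay is 195 mm (x) by 96 mm (y): room for 2 points side by side, 42 mm apart.
- turntable: round steel foot of the bench turntable, fixed, 230 mm across; origin at the centre of its underside, on the (vertical) turning axis.
- deck (a joint): angle of the turntable's deck with the stone and handle, rad, growing anticlockwise seen from above; 0 (within 0.03) at the start. A spring detent holds it every 45 degrees (-0.785, 0, 0.785, 1.571 ..), all round. About 6 N at the handle takes it over the hump half way between detents; let go within 0.25 rad of one it settles there.
- stone_top (a point): centre of the flat top face of the round granite stone on the deck: 240 mm across, 40 mm thick, top face 70 mm above the bench; pale brownish grey with shallow radial furrows.
- handle (a point): centre of the top end of the turntable's handle: an upright black round grip, fixed to the deck, 22 mm across, 55 mm tall, top 85 mm above the bench (top 3 mm narrowed to 16 mm), 155 mm from the turning axis; 24 mm clear of the stone.
- hammer: club hammer lying on the bench, 240 mm long; not part of the job.
- tub: open white plastic tub, 100 mm across the rim, 70 mm tall; not part of the job.
- offcut: dark stone offcut, 80 mm across, 34 mm tall; not part of the job.
Not all that is in view belongs to the job. What is shaped like the medium1 but blue or orange is not meant.

How it is judged:
On the way, in this order (a step that is already met when the one before it is completed fails the run):
1. every point is off the stone (set down lower than the stone's top) (height (world z) of each of short1, short2, short3, medium1, medium2, long1, long2 below 0.055 m), for 0.2 s.
2. the stone has been turned one detent anticlockwise (value of joint deck between 0.725 and 0.845 rad and velocity of joint deck between -0.08 and 0.08 rad/s), for 0.2 s.
At the end, for the whole second after the job is handed in: Every point present lies flat on the floor of the bay for its length (origin within 22 mm of the bay's middle along x, inside the bay's laths across, no more than 2.5 mm raised, within 15 degrees of the tray's x axis, either way round), at rest; the deck rests at 0.785 rad within 0.06 rad (all of step 2 and x of short1 in the frame of bay_short between -0.022 and 0.022 m and y of short1 in the frame of bay_short between -0.065 and 0.065 m and z of short1 in the frame of bay_short between 0.004 and 0.0095 m and angle between the x axis of each of short1, short2, short3 and the x axis of bay_short, either way round below 0.26 rad and linear speed of each of short1, short2, short3, medium1, medium2, long1, long2 below 0.03 m/s and x of short2 in the frame of bay_short between -0.022 and 0.022 m and y of short2 in the frame of bay_short between -0.065 and 0.065 m and z of short2 in the frame of bay_short between 0.004 and 0.0095 m and x of short3 in the frame of bay_short between -0.022 and 0.022 m and y of short3 in the frame of bay_short between -0.065 and 0.065 m and z of short3 in the frame of bay_short between 0.004 and 0.0095 m and x of medium1 in the frame of bay_medium between -0.022 and 0.022 m and y of medium1 in the frame of bay_medium between -0.044 and 0.044 m and z of medium1 in the frame of bay_medium between 0.004 and 0.0095 m and angle between the x axis of each of medium1, medium2 and the x axis of bay_medium, either way round below 0.26 rad and x of medium2 in the frame of bay_medium between -0.022 and 0.022 m and y of medium2 in the frame of bay_medium between -0.044 and 0.044 m and z of medium2 in the frame of bay_medium between 0.004 and 0.0095 m and x of long1 in the frame of bay_long between -0.022 and 0.022 m and y of long1 in the frame of bay_long between -0.044 and 0.044 m and z of long1 in the frame of bay_long between 0.004 and 0.0095 m and angle between the x axis of each of long1, long2 and the x axis of bay_long, either way round below 0.26 rad and x of long2 in the frame of bay_long between -0.022 and 0.022 m and y of long2 in the frame of bay_long between -0.044 and 0.044 m and z of long2 in the frame of bay_long between 0.004 and 0.0095 m); the robot touches nothing.
It fails at once if the hammer, tub or offcut is moved more than 30 mm (distance of any of hammer, tub, offcut from where it was at the start of the episode above 0.03 m).
It fails at once if the stone is turned while a point lies on it (((value of joint deck above 0.2 rad and velocity of joint deck above 0.15 rad/s) or (value of joint deck below -0.2 rad and velocity of joint deck below -0.15 rad/s)) and ((horizontal distance between short1 and stone_top below 0.12 m and height (world z) of short1 between 0.068 and 0.085 m) or (horizontal distance between short2 and stone_top below 0.12 m and height (world z) of short2 between 0.068 and 0.085 m) or (horizontal distance between short3 and stone_top below 0.12 m and height (world z) of short3 between 0.068 and 0.085 m) or (horizontal distance between medium1 and stone_top below 0.12 m and height (world z) of medium1 between 0.068 and 0.085 m) or (horizontal distance between medium2 and stone_top below 0.12 m and height (world z) of medium2 between 0.068 and 0.085 m) or (horizontal distance between long1 and stone_top below 0.12 m and height (world z) of long1 between 0.068 and 0.085 m) or (horizontal distance between long2 and stone_top below 0.12 m and height (world z) of long2 between 0.068 and 0.085 m))).
Of short1, short2, short3, medium1, medium2, long1, long2 only 5 to 7 are there at a start; the rules pass over those that are not, and their reading is None.
At some moment in a run one of short1, short2, short3, medium1, medium2, long1, long2 may be knocked a few centimetres aside while the robot is not near it.
Once in a run the grip may slacken for a moment while it holds something.
It also fails if it takes over 208 s, if anything falls off the work surface, if the arm or the gripper's body presses on something with over 40 N, if the wrist force passes 120 N, or if a joint passes its speed limit or range.

## Working session

There is one attempt and no reset: what is moved stays moved. The work goes in short steps, Python scripts to look and compute and a tool call to move; the robot and the scene stay as the last step left them, time stands still between calls to the robot, and variables do not carry over. Pictures are saved under pics/ and viewed, at most 14 in all, crops included, and the job is handed in when it is done.

Besides the shell and the picture viewer there is one more tool, called after ">>>" by a JSON object that holds its "api" and its "payload". arm_command: Moves the arm, as the interface text tells. Its arguments: {"type":"object","properties":{"commands":{"type":"array","items":{"type":"number"}},"newtons":{"type":"number"}},"required":["commands"]}

```bash
mkdir -p pics; python3 - <<'E'
from bench import manip,cams,order
import cv2
s=manip.read_state();print(s['t'],s['position'],s['orientation'],s['width'])
for n in("scene","side","wrist"):
    im=cams.snapshot(n);cv2.imwrite(f"pics/{n}0.png",im[:,:,::-1]);
    i=cams.camera_info(n);print(n,i)
E
```

```text
0.0 [5.74722414e-01 2.07306907e-05 1.95279273e-01] [-3.14038967e+00 -1.73637805e-04  1.57079120e+00] 0.9971866187200574
scene {'mtx': array([[449.30932281,   0.        , 247.77484018],
       [  0.        , 449.30932281, 196.20664149],
       [  0.        ,   0.        ,   1.        ]]), 'rvec': array([ 2.02212477,  1.66972104, -0.51579567]), 'tvec': array([ 0.00895219, -0.39002266,  1.70828768])}
side {'mtx': array([[386.43562084,   0.        , 258.69588136],
       [  0.        , 386.43562084, 188.57341917],
       [  0.        ,   0.        ,   1.        ]]), 'rvec': array([ 0.80327173, -2.40077554,  1.29895641]), 'tvec': array([0.39387589, 0.27023588, 0.95485506])}
wrist {'mtx': array([[265.73129358,   0.        , 256.70483696],
       [  0.        , 265.73129358, 189.78916987],
       [  0.        ,   0.        ,   1.        ]]), 'rvec': array([-2.85012809e+00, -7.25707909e-04,  2.27609949e-03]), 'tvec': array([-0.57417049, -0.03753802,  0.37978534])}
```

```bash
python3 - <<'E'
import cv2
a=cv2.imread("pics/scene0.png");b=cv2.imread("pics/side0.png")
cv2.imwrite("pics/scene0b.png",cv2.resize(a,(800,600),interpolation=cv2.INTER_CUBIC));cv2.imwrite("pics/side0b.png",cv2.resize(b,(800,600),interpolation=cv2.INTER_CUBIC))
E
```

```text
(no output)
```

View pics/scene0b.png

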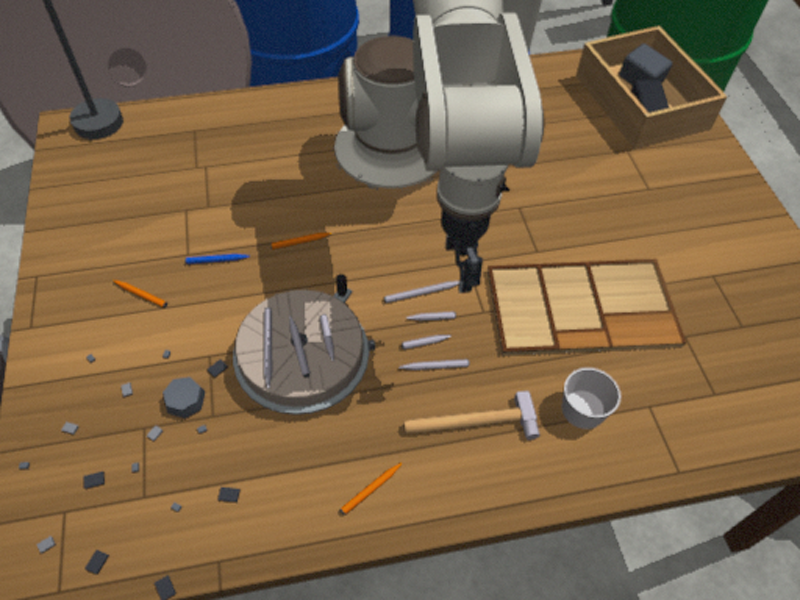

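View pics/side0b.png

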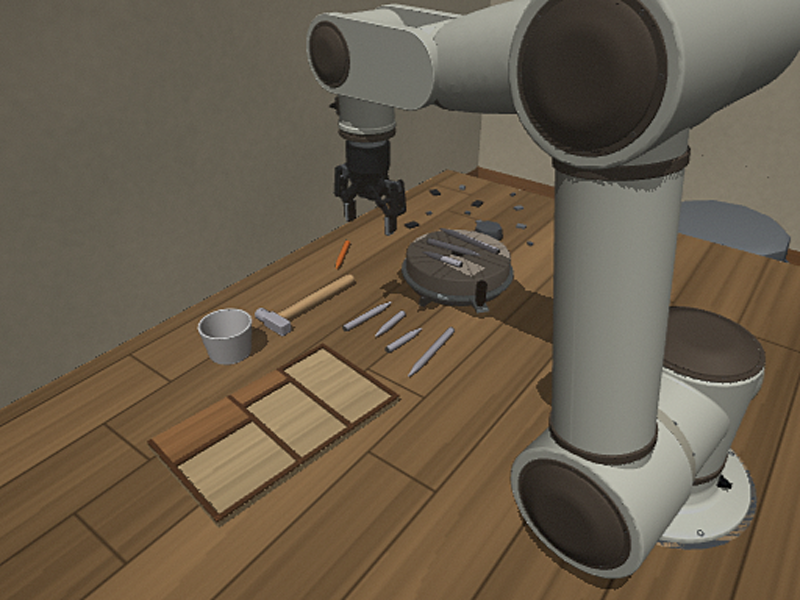

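Scene view: all 7 points present. On the stone (zoomed px): (267,347), (299,347), (327,337). On the bench: (422,291), (430,316), (427,341), (434,364). Blue/orange pens (217,258), (300,240), (140,293), (370,488) are lookalikes to ignore, as is the hammer handle. The tray bays from left are long, medium, short.

```bash
cat > h.py <<'E'
import cv2,numpy as np
from bench import manip,cams,order
def cam(n):
    i=cams.camera_info(n);R=cv2.Rodrigues(i['rvec'])[0];return i['mtx'],R,i['tvec']
def ray(c,uv,z):
    K,R,t=c;uv=np.atleast_2d(uv).astype(float)
    d=np.c_[uv,np.ones(len(uv))]@np.linalg.inv(K).T@R;o=-R.T@t
    return o+d*((z-o[2])/d[:,2])[:,None]
def proj(c,p):
    K,R,t=c;q=(np.atleast_2d(p)@R.T+t)@K.T;return q[:,:2]/q[:,2:]
def bars(im,c,z,smin=400,lo=90,hi=260):
    """greyish bluish blobs -> centre,length,angle on plane z"""
    f=im.astype(int);r,g,b=f[...,0],f[...,1],f[...,2]
    m=((b-r>4)&(b-r<60)&(b>lo)&(b<hi)).astype(np.uint8)
    m=cv2.morphologyEx(m,cv2.MORPH_CLOSE,np.ones((3,3)))
    out=[]
    for k in cv2.findContours(m,cv2.RETR_EXTERNAL,cv2.CHAIN_APPROX_NONE)[0]:
        if cv2.contourArea(k)<smin: continue
        p=ray(c,k[:,0,:],z)[:,:2]*1000
        (x,y),(w,h),a=cv2.minAreaRect(p.astype(np.float32))
        if w<h:w,h,a=h,w,a+90
        out.append((k[:,0].mean(0).round(),round(x),round(y),round(w),round(h),round((a+90)%180-90,1)))
    return m,out
E
python3 - <<'E'
from h import *
im=cv2.imread("pics/scene0.png")[:,:,::-1];c=cam("scene")
m,o=bars(im,c,.014,25);cv2.imwrite("pics/m.png",m*255)
for k in o:print(k)
c=cam("wrist");print(-c[1].T@c[2]);print(c[1])
im=cv2.imread("pics/wrist0.png")[:,:,::-1]
m,o=bars(im,c,.014,100)
for k in o:print(k)
g=cam("scene")
for n,z,u in(("tray",.017,[(490,267),(655,261),(683,345),(503,352)]),("stone",.07,[(300,341)]),("handle",.085,[(342,278)]),("tub",.07,[(592,390)]),("ham",.03,[(527,415),(405,426)])):
    print(n,ray(g,np.array(u)*.64,z).round(3)[:,:2].tolist())
E
```

```text
(array([ 29., 348.]), 833, -740, 21, 14, -62.7)
(array([338., 264.]), 754, 106, 86, 23, -5.0)
(array([116., 252.]), 594, -516, 63, 62, 79.2)
(array([279., 233.]), 623, -35, 121, 10, 83.9)
(array([271., 218.]), 566, -45, 86, 10, -86.3)
(array([196., 247.]), 604, -285, 256, 144, -89.5)
(array([191., 221.]), 530, -290, 126, 11, 6.4)
(array([209., 214.]), 516, -232, 90, 11, 1.2)
(array([276., 202.]), 512, -19, 88, 10, 84.1)
(array([171., 220.]), 514, -348, 165, 6, -5.4)
(array([269., 186.]), 447, -27, 149, 10, -84.6)
(array([416.,  38.]), -192, 745, 102, 75, 24.4)
[0.57476303 0.07333273 0.37361413]
[[ 9.99998624e-01  2.69026755e-04 -1.63667560e-03]
 [ 7.27986406e-04 -9.57824214e-01  2.87353868e-01]
 [-1.49034164e-03 -2.87354664e-01 -9.57823092e-01]]
tray [[0.417, 0.13], [0.467, 0.478], [0.673, 0.448], [0.623, 0.098]]
stone [[0.558, -0.283]]
handle [[0.439, -0.185]]
tub [[0.758, 0.215]]
ham [[0.766, 0.099], [0.745, -0.122]]
```

View pics/wrist0.png

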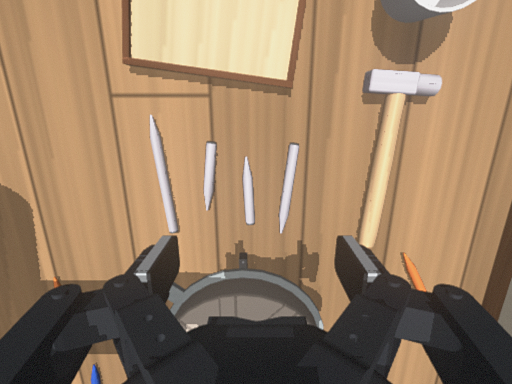

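Wrist view: four bench points at px (163,174), (210,176), (248,190), (288,188). The tray edge is above them and the stone is hidden under the gripper. Next I'll fix the mask and get the numbers.

```bash
python3 - <<'E'
s=open('h.py').read()
s=s.replace("m=((b-r>4)&(b-r<60)&(b>lo)&(b<hi)).astype(np.uint8)","m=((abs(b-r)<25)&(b-r>-8)&(b>lo)&(b<hi)).astype(np.uint8)")
s+='''
def go(p,yaw):
    """tool-axes shift mm and turn to world mm / deg"""
    st=manip.read_state();P=np.array(st['position'])*1000;w=st['orientation'][2]
    d=np.array(p)-P;t=np.array([np.cos(w)*d[0]+np.sin(w)*d[1],np.sin(w)*d[0]-np.cos(w)*d[1],-d[2]])
    return t.round(), round(-((np.deg2rad(yaw)-w+np.pi)%(2*np.pi)-np.pi),2)
'''
open('h.py','w').write(s)
E
python3 - <<'E'
from h import *
c=cam("wrist")
im=cv2.imread("pics/wrist0.png")[:,:,::-1]
print(im[190,210],im[190,248],im[160,290],im[120,150+5])
m,o=bars(im,c,.010,150,150)
for k in o:print(k)
im=cv2.imread("pics/scene0.png")[:,:,::-1];c=cam("scene")
m,o=bars(im,c,.08,25,150)
for k in o:print(k)
m,o=bars(im,c,.01,25,150)
for k in o:print(k)
print(go((556,-270,250),180))
E
```

```text
[188 182 188] [233 229 233] [220 217 221] [130 103  76]
(array([248., 191.]), 561, -38, 99, 12, -87.0)
(array([287., 187.]), 617, -37, 131, 12, 83.3)
(array([208., 175.]), 506, -17, 96, 12, 82.7)
(array([161., 174.]), 441, -17, 170, 11, -84.7)
(array([403.,  82.]), 763, 108, 91, 26, -3.5)
(array([444.,   4.]), 795, 191, 69, 12, -0.0)
(array([405., 360.]), 1052, 169, 24, 20, -77.2)
(array([429., 333.]), 1005, 251, 35, 28, 15.7)
(array([338., 264.]), 782, 86, 80, 21, -4.3)
(array([375., 253.]), 769, 200, 96, 78, 17.1)
(array([278., 233.]), 658, -49, 117, 9, 83.6)
(array([272., 217.]), 605, -55, 86, 8, -87.7)
(array([208., 208.]), 536, -233, 47, 10, -0.2)
(array([276., 202.]), 552, -33, 87, 8, 82.0)
(array([270., 185.]), 492, -38, 144, 8, -85.5)
(array([  6., 164.]), 258, -826, 187, 43, 6.4)
(array([ 9., 99.]), -35, -851, 69, 46, -38.6)
(array([486.,  86.]), 204, 828, 327, 113, -1.2)
(array([405., 360.]), 1038, 196, 26, 22, -77.2)
(array([429., 333.]), 988, 283, 38, 30, 15.7)
(array([338., 264.]), 751, 108, 85, 22, -4.3)
(array([375., 253.]), 737, 230, 102, 82, 17.1)
(array([278., 233.]), 619, -35, 124, 10, 83.6)
(array([272., 217.]), 563, -41, 92, 8, -87.7)
(array([208., 208.]), 490, -231, 50, 10, -0.2)
(array([276., 202.]), 507, -19, 92, 9, 82.0)
(array([270., 185.]), 442, -23, 153, 9, -85.5)
(array([  6., 164.]), 194, -862, 199, 46, 6.4)
(array([ 9., 99.]), -118, -888, 73, 49, -38.6)
(array([486.,  86.]), 136, 897, 348, 120, -1.2)
(array([-270.,  -19.,  -55.]), np.float64(-1.57))
```

>>> {"api": "arm_command", "payload": {"commands": [-30,-2,-6,0,0,0,85,-30,-2,-6,0,0,0,85,-30,-2,-6,0,0,0,85,-30,-2,-6,0,0,0,85,-30,-2,-6,0,0,0,85,-30,-2,-6,0,0,0,85,-30,-2,-6,0,0,0,85,-30,-2,-6,0,0,0,85,-30,-2,-6,0,0,0,85]}}

```text
t: 1.05
position: [0.5567, -0.2712, 0.2499]
orientation: [-3.141, -0.0, 1.571]
force: [0.5, 0.5, 0.2]
width: 0.994
gripper_force: 0.0
```

>>> {"api": "arm_command", "payload": {"commands": [0,0,0,0,0,-0.14,45,0,0,0,0,0,-0.14,45,0,0,0,0,0,-0.14,45,0,0,0,0,0,-0.14,45,0,0,0,0,0,-0.14,45,0,0,0,0,0,-0.14,45,0,0,0,0,0,-0.14,45,0,0,0,0,0,-0.14,45,0,0,0,0,0,-0.14,45,0,0,0,0,0,-0.14,45], "newtons": 80}}

```text
t: 2.05
position: [0.5569, -0.27, 0.2496]
orientation: [3.141, -0.001, 2.977]
force: [0.1, -1.2, -0.8]
width: 0.528
gripper_force: 0.0
```

>>> {"api": "arm_command", "payload": {"commands": [0,0,0,0,0,-0.14,45,0,0,0,0,0,0,45]}}

```text
t: 2.25
position: [0.5569, -0.27, 0.2496]
orientation: [3.141, -0.001, 3.114]
force: [-0.0, 0.6, -0.2]
width: 0.528
gripper_force: 0.0
```

```bash
python3 - <<'E'
from h import *
s=manip.read_state();print(s['t'],s['position'],s['orientation'],s['width'],s['joints'])
c=cam("wrist");im=cams.snapshot("wrist");cv2.imwrite("pics/w1.png",im[:,:,::-1])
for lo in(110,140,170):
  m,o=bars(im,c,.08,150,lo)
  for k in o:print(lo,k)
E
```

```text
2.25 [ 0.55691362 -0.26995715  0.2495684 ] [ 3.14129717e+00 -5.61922286e-04  3.11360164e+00] 0.5284540671120227 [-5.75753093e-01  2.32655329e-01  1.23333985e+00 -4.06135220e-05
  1.67623106e+00 -2.11856258e+00]
110 (array([475., 265.]), 714, 52, 80, 27, -3.4)
110 (array([400., 191.]), 594, -75, 114, 11, 83.5)
110 (array([402., 157.]), 548, -77, 80, 11, -87.1)
110 (array([286., 169.]), 563, -231, 99, 14, 1.9)
110 (array([244., 175.]), 568, -286, 135, 15, 5.9)
110 (array([422., 121.]), 503, -59, 84, 10, 83.6)
110 (array([204., 167.]), 562, -341, 167, 13, -5.1)
110 (array([427.,  75.]), 448, -59, 138, 10, -84.7)
110 (array([269.,  79.]), 444, -260, 179, 72, 77.3)
140 (array([476., 266.]), 717, 54, 74, 23, -6.1)
140 (array([400., 191.]), 595, -75, 114, 11, 83.5)
140 (array([402., 157.]), 548, -77, 79, 11, -87.1)
140 (array([286., 169.]), 564, -231, 97, 12, 1.8)
140 (array([244., 175.]), 568, -286, 135, 13, 5.7)
140 (array([422., 121.]), 502, -59, 84, 10, 83.5)
140 (array([204., 167.]), 561, -341, 166, 13, -5.1)
140 (array([312.,  95.]), 466, -191, 64, 29, 42.6)
140 (array([428.,  75.]), 448, -59, 138, 10, -84.9)
140 (array([238.,  74.]), 443, -291, 128, 22, -85.9)
170 (array([476., 266.]), 717, 55, 74, 21, -3.7)
170 (array([400., 191.]), 595, -75, 113, 10, 83.3)
170 (array([402., 157.]), 548, -77, 79, 10, -87.4)
170 (array([286., 169.]), 564, -230, 97, 12, 2.2)
170 (array([245., 174.]), 568, -286, 135, 12, 5.6)
170 (array([422., 121.]), 502, -59, 84, 10, 83.0)
170 (array([204., 167.]), 562, -341, 165, 12, -5.8)
170 (array([313.,  95.]), 466, -191, 63, 29, 42.5)
170 (array([428.,  74.]), 447, -58, 137, 9, -85.1)
170 (array([241.,  72.]), 441, -286, 117, 19, -88.8)
```

View pics/w1.png

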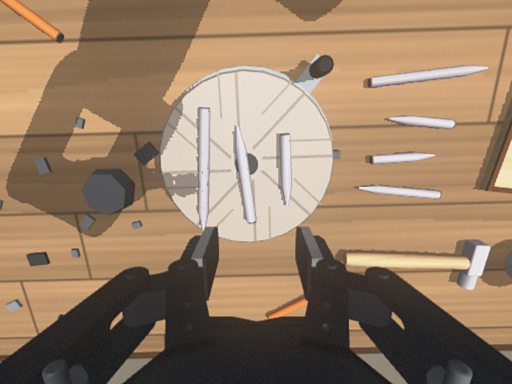

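Wrist view over the stone: long at (204,167), medium at (245,175), short at (286,169), handle at (320,67). I'll start with the short one on the stone.

>>> {"api": "arm_command", "payload": {"commands": [-4,19,20,0,0,-0.06,45,-4,20,35,0,0,0,45,0,0,35,0,0,0,45,0,0,35,0,0,0,45,0,0,30,0,0,0,45,0,0,15,0,0,0,45,0,0,6,0,0,0,45,0,0,0,0,0,0,45], "newtons": 80}}

```text
t: 3.1
position: [0.5651, -0.2312, 0.0741]
orientation: [3.142, -0.0, -3.114]
force: [-1.5, 0.5, 1.0]
width: 0.528
gripper_force: 0.0
```

>>> {"api": "arm_command", "payload": {"commands": [0,0,0,0,0,0,0,0,0,0,0,0,0,0,0,0,0,0,0,0,0,0,0,0,0,0,0,0,0,0,0,0,0,0,0]}}

```text
t: 3.6
position: [0.565, -0.2311, 0.0741]
orientation: [-3.141, 0.0, -3.112]
force: [0.2, -0.6, 0.4]
width: 0.004
gripper_force: 0.0
```

>>> {"api": "arm_command", "payload": {"commands": [0,0,-20,0,0,0,0,0,0,-30,0,0,0,0,0,0,-30,0,0,0,0]}}

```text
t: 3.9
position: [0.5647, -0.2309, 0.1547]
orientation: [3.141, -0.001, -3.112]
force: [0.8, -0.7, 0.7]
width: -0.003
gripper_force: 0.0
```

```bash
python3 - <<'E'
from h import *
s=manip.read_state();print(s['t'],s['position'],s['orientation'],s['width'],s['joints'])
print(go((540,300,220),171.7))
E
```

```text
3.9 [ 0.56470042 -0.23090101  0.15465747] [ 3.14115272e+00 -7.92522825e-04 -3.11249587e+00] -0.0029325357059676437 [-5.14347220e-01  2.40292244e-01  1.41400809e+00 -3.33599731e-05
  1.48819816e+00 -2.11423739e+00]
(array([  9., 531., -65.]), np.float64(0.17))
```

```bash
python3 - <<'E'
from h import *
c=cam("wrist");im=cams.snapshot("wrist");cv2.imwrite("pics/w2.png",im[:,:,::-1])
m,o=bars(im,c,.077,150,140)
for k in o:print(k)
E
```

```text
(array([493., 312.]), 711, 49, 73, 23, -6.3)
(array([405., 216.]), 591, -76, 109, 10, 83.2)
(array([410., 173.]), 547, -78, 75, 10, -88.3)
(array([257., 179.]), 560, -231, 91, 12, 2.1)
(array([440., 129.]), 503, -61, 81, 10, 82.8)
(array([200., 187.]), 570, -287, 137, 14, 6.0)
(array([142., 175.]), 564, -343, 169, 12, -4.9)
(array([444.,  69.]), 452, -68, 118, 10, -84.7)
(array([302.,  93.]), 485, -197, 77, 42, 8.4)
```

View pics/w2.png

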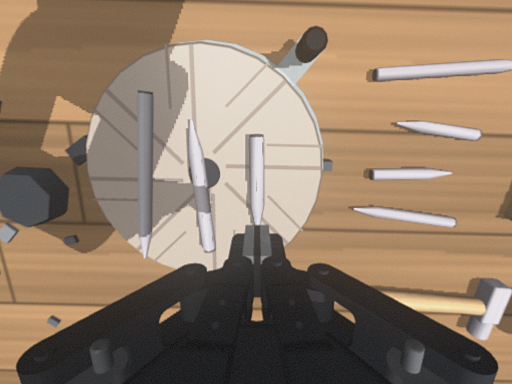

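```bash
python3 - <<'E'
from h import *
s=manip.read_state();c=cam("wrist");P=np.array(s['position'])
for dz in(-.03,-.02,-.01,0,.01,.019,.03):print(dz,proj(c,P+[0,0,dz]).round())
print(-c[1].T@c[2])
cs=cam("side");im=cams.snapshot("side");u=proj(cs,P)[0];print(u)
x,y=u.astype(int);cv2.imwrite("pics/s1.png",cv2.resize(im[y-50:y+70,x-70:x+90,::-1],None,fx=5,fy=5,interpolation=cv2.INTER_CUBIC))
E
```

```text
-0.03 [[257. 202.]]
-0.02 [[257. 207.]]
-0.01 [[257. 211.]]
0 [[256. 216.]]
0.01 [[256. 222.]]
0.019 [[256. 228.]]
0.03 [[256. 235.]]
[ 0.4920067  -0.23322532  0.33817006]
[282.50416247 143.13997613]
```

View pics/s1.png

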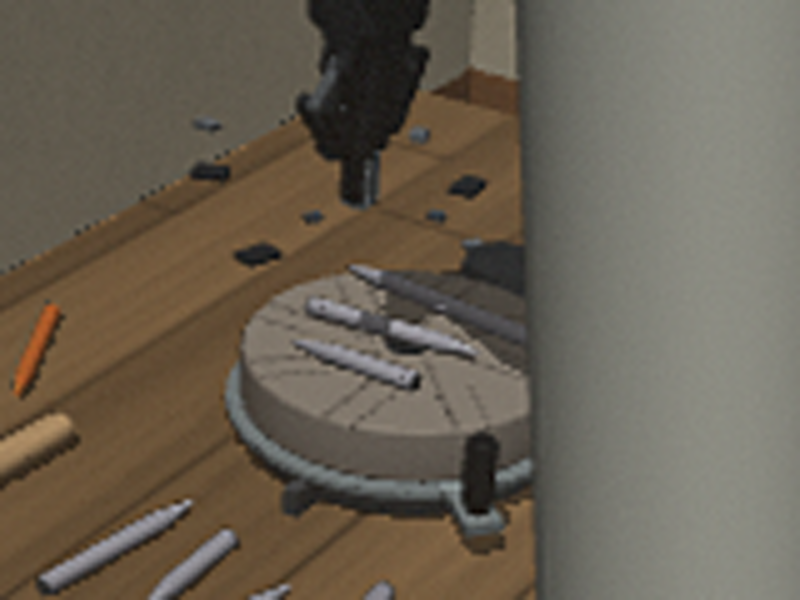

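```bash
python3 - <<'E'
from h import *
s=manip.read_state();c=cam("wrist");cs=cam("side");P=np.array(s['position'])
for dz in(0,.01,.02,.03,.04):print(dz,proj(c,P+[-.011,0,dz]).round(),proj(cs,P+[0,0,dz]).round(1))
E
```

```text
0 [[257. 202.]] [[282.5 143.7]]
0.01 [[257. 207.]] [[282.6 141. ]]
0.02 [[257. 213.]] [[282.7 138.3]]
0.03 [[257. 219.]] [[282.8 135.6]]
0.04 [[257. 226.]] [[282.9 132.8]]
```

>>> {"api": "arm_command", "payload": {"commands": [0,0,-3,0,0,0,45,0,0,0,0,0,0,45,0,0,35,0,0,0,45,0,0,35,0,0,0,45,0,0,20,0,0,0,45,0,0,12,0,0,0,45,0,0,0,0,0,0,45]}}

```text
t: 4.7
position: [0.5641, -0.2306, 0.053]
orientation: [3.14, -0.003, -3.112]
force: [0.3, -0.1, 0.1]
width: 0.522
gripper_force: 0.0
```

>>> {"api": "arm_command", "payload": {"commands": [0,0,0,0,0,0,0,0,0,0,0,0,0,0,0,0,0,0,0,0,0,0,0,0,0,0,0,0,0,0,0,0,0,0,0], "newtons": 80}}

```text
t: 5.2
position: [0.5651, -0.2311, 0.0552]
orientation: [-3.141, 0.0, -3.112]
force: [0.9, 0.1, 0.2]
width: 0.001
gripper_force: 0.0
```

>>> {"api": "arm_command", "payload": {"commands": [0,0,-10,0,0,0,45,0,0,0,0,0,0,45,0,0,0,0,0,0,45,0,0,12,0,0,0,45,0,0,10,0,0,0,45,0,0,0,0,0,0,45]}}

```text
t: 5.8
position: [0.5639, -0.2304, 0.0404]
orientation: [3.14, -0.003, -3.112]
force: [0.4, 1.3, -0.6]
width: 0.524
gripper_force: 0.0
```

>>> {"api": "arm_command", "payload": {"commands": [0,0,0,0,0,0,0,0,0,0,0,0,0,0,0,0,0,0,0,0,0,0,0,0,0,0,0,0,0,0,0,0,0,0,0], "newtons": 80}}

```text
t: 6.3
position: [0.5652, -0.2312, 0.0434]
orientation: [-3.141, 0.001, -3.112]
force: [-0.5, 0.4, 5.5]
width: 0.125
gripper_force: 78.9
```

```bash
python3 - <<'E'
from h import *
s=manip.read_state();c=cam("wrist");cs=cam("side");P=np.array(s['position']);print(P)
w=cams.snapshot("wrist");im=cams.snapshot("side");u=proj(cs,P)[0]
x,y=u.astype(int);a=cv2.resize(im[y-50:y+50,x-70:x+60,::-1],(400,308),interpolation=cv2.INTER_CUBIC)
b=cv2.resize(w[100:300,120:380,::-1],(400,308),interpolation=cv2.INTER_CUBIC);cv2.imwrite("pics/s2.png",np.hstack([a,b]))
E
```

```text
[ 0.5652277  -0.2312158   0.04337897]
```

View pics/s2.png

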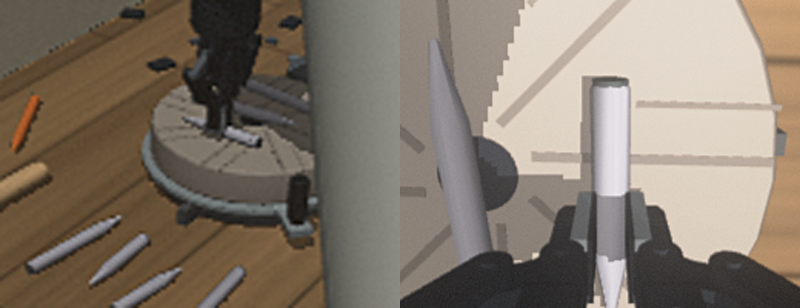

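```bash
python3 - <<'E'
from h import *
c=cam("wrist")
print(ray(c,[[256,151.5],[256,227],[256,300]],.08).round(4))
s=manip.read_state();print(s['position'],s['orientation'],s['joints'])
# butt row: crop 80*.65+100=152 ; tip row 300*.65+100=295
E
```

```text
[[ 0.5129 -0.2329  0.08  ]
 [ 0.5567 -0.2317  0.08  ]
 [ 0.6072 -0.2302  0.08  ]]
[ 0.56522287 -0.231187    0.04335071] [-3.14112296e+00  6.70800551e-04 -3.11235283e+00] [-5.14321068e-01  3.16070824e-01  1.55108019e+00 -5.75899364e-05
  1.27362460e+00 -2.11434022e+00]
```

Grasp is centred lengthwise but high on the bar: the fingertips sit about 35 mm behind the reported TCP. I'll regrip 4 mm lower.

>>> {"api": "arm_command", "payload": {"commands": [0,0,0,0,0,0,35,0,0,0,0,0,0,35,0,0,2,0,0,0,35,0,0,2,0,0,0,35,0,0,0,0,0,0,35]}}

```text
t: 6.9
position: [0.5647, -0.2309, 0.0383]
orientation: [3.141, -0.001, -3.112]
force: [0.9, -0.0, 0.5]
width: 0.41
gripper_force: 0.0
```

>>> {"api": "arm_command", "payload": {"commands": [0,0,0,0,0,0,0,0,0,0,0,0,0,0,0,0,0,0,0,0,0,0,0,0,0,0,0,0], "newtons": 80}}

```text
t: 7.3
position: [0.5651, -0.2311, 0.0391]
orientation: [-3.141, 0.0, -3.112]
force: [0.4, 0.7, 3.5]
width: 0.131
gripper_force: 78.7
```

>>> {"api": "arm_command", "payload": {"commands": [0,0,-15,0,0,0,0,0,0,-30,0,0,0,0,0,0,-30,0,0,0.085,0,0,0,-30,0,0,0.085,0,0,0,-15,0,0,0,0,0,0,0,0,0,0,0]}}

```text
t: 7.9
position: [0.5657, -0.2314, 0.1612]
orientation: [-3.14, 0.003, 3.003]
force: [0.6, 0.3, -1.8]
width: 0.133
gripper_force: 78.3
```

```bash
python3 - <<'E'
from h import *
print(manip.read_state()['width'],go((530,340,170),171.7))
E
```

```text
0.133302814407206 (array([114., 561.,  -9.]), np.float64(0.01))
```

>>> {"api": "arm_command", "payload": {"commands": [3,15,0,0,0,0,0,6,30,0,0,0,0,0,6,30,0,0,0,0,0,6,30,0,0,0,0,0,6,30,0,0,0,0,0,6,30,0,0,0,0,0,6,30,0,0,0,0,0,6,30,0,0,0,0,0,6,30,0,0,0,0,0,6,30,0,0,0,0,0]}}

```text
t: 8.9
position: [0.5471, 0.0611, 0.157]
orientation: [-3.141, -0.003, 3.003]
force: [0.3, -0.4, -0.5]
width: 0.131
gripper_force: 82.4
```

>>> {"api": "arm_command", "payload": {"commands": [6,30,0,0,0,0,0,6,30,0,0,0,0,0,6,30,0,0,0,0,0,6,30,0,0,0,0,0,6,30,0,0,0,0,0,6,30,0,0,0,0,0,6,30,0,0,0,0,0,6,30,0,0,0,0,0,6,30,0,0,0,0,0,0,0,0,0,0,0,0]}}

```text
t: 9.9
position: [0.5309, 0.3373, 0.1566]
orientation: [-3.141, -0.003, 3.005]
force: [-0.1, -0.4, -1.6]
width: 0.134
gripper_force: 82.5
```

```bash
python3 - <<'E'
from h import *
s=manip.read_state();print(s['t'],s['position'],s['orientation'],s['width'],s['joints'])
c=cam("wrist");im=cams.snapshot("wrist");cv2.imwrite("pics/w3.png",im[:,:,::-1])
hsv=cv2.cvtColor(im,cv2.COLOR_RGB2HSV);
m=((hsv[...,2]>170)&(hsv[...,1]<130)&(hsv[...,1]>45)).astype(np.uint8)
m=cv2.morphologyEx(m,cv2.MORPH_OPEN,np.ones((3,3)))
for k in cv2.findContours(m,cv2.RETR_EXTERNAL,cv2.CHAIN_APPROX_NONE)[0]:
    if cv2.contourArea(k)>600:
        r=cv2.minAreaRect((ray(c,k[:,0],.012)[:,:2]*1000).astype(np.float32));print(k[:,0].mean(0).round(),np.round(r[0]),np.round(r[1]),round(r[2],1))
E
```

```text
9.9 [0.53090626 0.33733132 0.15655715] [-3.14077623e+00 -3.08806527e-03  3.00543816e+00] 0.13429037895403476 [ 4.43054960e-01  2.79912030e-01  1.36065272e+00  1.00927662e-03
  1.50405920e+00 -9.91656970e-01]
[480. 324.] [800. 649.] [180.  82.] 48.7
[ 57. 304.] [691.  28.] [198.  52.] 88.0
[197. 250.] [631. 243.] [65. 52.] 82.2
[443. 253.] [679. 570.] [196.  71.] 89.0
[144. 242.] [595. 168.] [77. 47.] 82.2
[322. 239.] [638. 406.] [131.  94.] 82.2
[415. 165.] [549. 531.] [106.  19.] 89.6
[488. 155.] [548. 620.] [57. 22.] 89.8
[ 14. 167.] [484.  48.] [47. 54.] 66.9
[416. 142.] [522. 532.] [103.  16.] 89.5
[202. 163.] [517. 274.] [ 95. 158.] 82.2
[120. 140.] [477. 175.] [ 95. 106.] 82.2
[310. 148.] [516. 401.] [137. 124.] 82.2
[83. 49.] [365. 160.] [ 27. 179.] 0.0
[289.  73.] [446. 373.] [538. 123.] 89.9
[307.  16.] [368. 418.] [323.  24.] 89.4
[79. 11.] [335. 168.] [162.  26.] 82.2
```

View pics/w3.png

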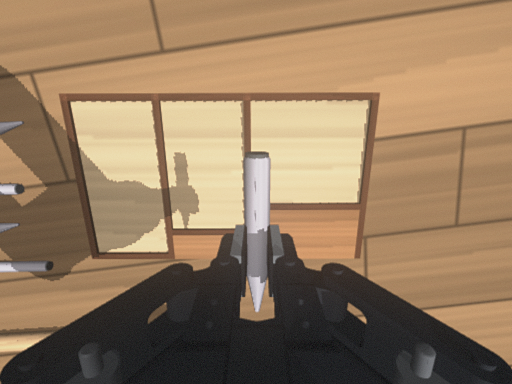

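Wrist view over the tray: medium bay at (202,163), short bay at (310,148), point held horizontal along the tray x axis. The tray yaw is -7.8°. I'll place this one at short slot +40.

>>> {"api": "arm_command", "payload": {"commands": [6,26,15,0,0,0,0,6,25,30,0,0,0,0,6,25,30,0,0,0,0,5,25,25,0,0,0,0,0,0,25,0,0,0,0,0,0,20,0,0,0,0,0,0,14,0,0,0,0,0,0,8,0,0,0,0,0,0,0,0,0,0,0]}}

```text
t: 10.85
position: [0.5239, 0.4366, -0.0091]
orientation: [-3.141, -0.001, 3.001]
force: [-0.3, 0.8, -0.8]
width: 0.131
gripper_force: 82.6
```

```bash
python3 - <<'E'
from h import *
s=manip.read_state();print(s['force'],s['width'],go((521.4,440.6,-18),172.2))
E
```

```text
[-0.29811507  0.81439735 -0.79103385] 0.13061266020337578 (array([3., 4., 9.]), np.float64(-0.0))
```

>>> {"api": "arm_command", "payload": {"commands": [3,2,4,0,0,0,0,0,2,4,0,0,0,0,0,0,1,0,0,0,0,0,0,0,0,0,0,0]}}

```text
t: 11.25
position: [0.5219, 0.4418, -0.017]
orientation: [3.142, 0.0, 3.001]
force: [0.4, -0.1, -1.0]
width: 0.13
gripper_force: 82.6
```

>>> {"api": "arm_command", "payload": {"commands": [0,0,0,0,0,0,25,0,0,0,0,0,0,25,0,0,0,0,0,0,25]}}

```text
t: 11.55
position: [0.5221, 0.4417, -0.0169]
orientation: [3.141, 0.0, 3.001]
force: [0.3, -0.0, 0.2]
width: 0.293
gripper_force: 0.0
```

>>> {"api": "arm_command", "payload": {"commands": [0,0,-10,0,0,0,25,0,0,-30,0,0,0,25,0,0,-30,0,0,0,45,0,0,-40,0,0,0,45,0,0,-40,0,0,0,45,0,0,-20,0,0,0,45]}}

```text
t: 12.15
position: [0.5226, 0.4422, 0.158]
orientation: [3.138, 0.004, 3.001]
force: [0.5, -0.3, 0.6]
width: 0.531
gripper_force: 0.0
```

```bash
python3 - <<'E'
from h import *
c=cam("wrist");s=manip.read_state();print(s['position'])
im=cams.snapshot("wrist");cv2.imwrite("pics/w4.png",im[:,:,::-1])
m,o=bars(im,c,.022,150,150)
for k in o:print(k)
print(go((568,-286,140),185.8))
E
```

```text
[0.52264133 0.44215961 0.15801052]
(array([127., 370.]), 809, 198, 75, 26, -45.7)
(array([256., 168.]), 520, 443, 98, 11, -8.3)
(array([-147., -715.,   20.]), np.float64(-0.24))
```

Short 1 is placed at (520,443), angle -8.3°. Next is the medium one on the stone.

>>> {"api": "arm_command", "payload": {"commands": [-3,-15,0,0,0,0,45,-6,-30,0,0,0,0,45,-7,-35,0,0,0,0,45,-7,-35,0,0,0,0,45,-7,-35,0,0,0,0,45,-7,-35,0,0,0,0,45,-7,-35,0,0,0,0,45,-7,-35,0,0,0,0,45,-7,-35,0,0,0,0,45,-7,-35,0,0,0,0,45]}}

```text
t: 13.2
position: [0.54, 0.1088, 0.1527]
orientation: [-3.141, -0.001, 3.001]
force: [0.9, 0.3, 1.0]
width: 0.529
gripper_force: 0.0
```

>>> {"api": "arm_command", "payload": {"commands": [-7,-35,0,0,0,0,45,-7,-35,0,0,0,0,45,-7,-35,0,0,0,0,45,-7,-35,0,0,0,0,45,-8,-35,0,0,0,0,45,-8,-35,0,0,0,0,45,-8,-35,0,0,0,0,45,-8,-35,0,0,0,0,45,-8,-35,0,0,0,0,45,-8,-35,0,0,0,0,45]}}

```text
t: 14.2
position: [0.5659, -0.2482, 0.1526]
orientation: [3.141, -0.001, 3.0]
force: [0.5, 0.7, 0.3]
width: 0.528
gripper_force: 0.0
```

>>> {"api": "arm_command", "payload": {"commands": [-7,-30,0,0,0,0,45,0,-10,0,0,0,-0.12,45,0,0,10,0,0,-0.12,45,0,0,0,0,0,0,45]}}

```text
t: 14.6
position: [0.5669, -0.2873, 0.1413]
orientation: [3.14, -0.002, -3.041]
force: [-0.6, -0.1, -0.3]
width: 0.521
gripper_force: 0.0
```

```bash
python3 - <<'E'
from h import *
c=cam("wrist");s=manip.read_state();print(s['position'])
im=cams.snapshot("wrist");cv2.imwrite("pics/w5.png",im[:,:,::-1])
m,o=bars(im,c,.077,150,140)
for k in o:print(k)
print(go((568,-286,38),185.8))
E
```

```text
[ 0.56685244 -0.2873173   0.14130802]
(array([448., 232.]), 591, -92, 109, 10, 83.5)
(array([459., 190.]), 547, -94, 75, 10, -87.5)
(array([484., 144.]), 502, -87, 60, 9, 83.0)
(array([257., 190.]), 570, -286, 137, 13, 6.2)
(array([202., 165.]), 554, -341, 150, 14, -5.4)
(array([476.,  86.]), 456, -110, 63, 9, -84.2)
(array([363.,  75.]), 458, -207, 25, 12, -76.2)
(array([ -1.,   1., 104.]), np.float64(-0.0))
```

>>> {"api": "arm_command", "payload": {"commands": [-2,1,25,0,0,0,45,0,0,30,0,0,0,40,0,0,25,0,0,0,40,0,0,14,0,0,0,40,0,0,10,0,0,0,40,0,0,0,0,0,0,40]}}

```text
t: 15.25
position: [0.5698, -0.2856, 0.0384]
orientation: [3.141, -0.001, -3.043]
force: [0.2, -0.2, 1.2]
width: 0.47
gripper_force: 0.0
```

>>> {"api": "arm_command", "payload": {"commands": [0,0,0,0,0,0,0,0,0,0,0,0,0,0,0,0,0,0,0,0,0,0,0,0,0,0,0,0,0,0,0,0,0,0,0]}}

```text
t: 15.75
position: [0.5706, -0.2862, 0.0404]
orientation: [-3.14, 0.002, -3.043]
force: [-1.0, 1.3, 6.6]
width: 0.133
gripper_force: 78.8
```

>>> {"api": "arm_command", "payload": {"commands": [0,0,-15,0,0,0,0,0,0,-30,0,0,0,0,0,0,-30,0,0,0.12,0,0,0,-30,0,0,0.12,0,0,0,0,0,0,0,0]}}

```text
t: 16.25
position: [0.5716, -0.2868, 0.1501]
orientation: [-3.138, 0.007, 2.997]
force: [0.2, -0.4, -1.3]
width: 0.132
gripper_force: 78.4
```

```bash
python3 - <<'E'
from h import *
print(manip.read_state()['width'],go((519.9,294.8,142),172.2))
E
```

```text
0.1324398727134136 (array([135., 568.,   8.]), np.float64(-0.01))
```

>>> {"api": "arm_command", "payload": {"commands": [4,18,0,0,0,0,0,8,34,0,0,0,0,0,8,34,0,0,0,0,0,8,34,0,0,0,0,0,8,34,0,0,0,0,0,8,34,0,0,0,0,0,8,34,0,0,0,0,0,8,34,0,0,0,0,0,8,34,0,0,0,0,0,8,34,0,0,0,0,0]}}

```text
t: 17.25
position: [0.5392, 0.0476, 0.1438]
orientation: [3.141, -0.001, 3.002]
force: [0.9, -0.0, -1.6]
width: 0.134
gripper_force: 78.4
```

>>> {"api": "arm_command", "payload": {"commands": [8,34,0,0,0,0,0,8,34,0,0,0,0,0,8,34,0,0,0,0,0,8,34,0,0,0,0,0,8,34,20,0,0,0,0,8,34,30,0,0,0,0,8,34,30,0,0,0,0,3,6,30,0,0,0,0,0,0,20,0,0,0,0,0,0,0,0,0,0,0]}}

```text
t: 18.25
position: [0.5134, 0.2954, 0.0109]
orientation: [-3.139, -0.005, 3.003]
force: [-1.0, -0.4, -0.8]
width: 0.137
gripper_force: 78.5
```

```bash
python3 - <<'E'
from h import *
s=manip.read_state();print(s['force'],s['width'],go((519.9,294.8,-16.5),172.2))
E
```

```text
[-1.04187702 -0.37667325 -0.79168504] 0.13671743210280715 (array([-7.,  0., 27.]), np.float64(-0.0))
```

>>> {"api": "arm_command", "payload": {"commands": [-7,0,10,0,0,0,0,0,0,10,0,0,0,0,0,0,6,0,0,0,0,0,0,2,0,0,0,0,0,0,0,0,0,0,0]}}

```text
t: 18.75
position: [0.523, 0.2944, -0.0142]
orientation: [-3.142, -0.0, 3.001]
force: [0.6, -0.5, -1.2]
width: 0.131
gripper_force: 78.5
```

>>> {"api": "arm_command", "payload": {"commands": [0,0,0,0,0,0,25,0,0,0,0,0,0,25,0,0,0,0,0,0,25]}}

```text
t: 19.05
position: [0.5232, 0.2946, -0.0137]
orientation: [3.141, 0.0, 3.001]
force: [-0.3, 0.2, -0.1]
width: 0.298
gripper_force: 0.0
```

>>> {"api": "arm_command", "payload": {"commands": [0,0,-10,0,0,0,25,0,0,-30,0,0,0,25,0,0,-30,0,0,0,45,0,0,-40,0,0,0,45,0,0,-40,0,0,0,45,0,0,-10,0,0,0,45]}}

```text
t: 19.65
position: [0.5244, 0.2952, 0.1516]
orientation: [3.138, 0.006, 3.001]
force: [-0.0, -0.0, 0.3]
width: 0.53
gripper_force: 0.0
```

```bash
python3 - <<'E'
from h import *
c=cam("wrist");s=manip.read_state();print(s['position'])
im=cams.snapshot("wrist");cv2.imwrite("pics/w6.png",im[:,:,::-1])
m,o=bars(im,c,.022,150,150)
for k in o:print(k)
print(go((561,-341.5,140),174.7))
E
```

```text
[0.52440231 0.29515122 0.1516406 ]
(array([152., 344.]), 755, 106, 59, 28, 0.8)
(array([ 21., 191.]), 506, 12, 54, 11, 81.9)
(array([256., 169.]), 521, 295, 134, 12, -8.4)
(array([382., 150.]), 520, 443, 97, 10, -8.6)
(array([-126., -625.,   11.]), np.float64(-0.05))
```

>>> {"api": "arm_command", "payload": {"commands": [-3,-15,0,0,0,0,45,-7,-35,0,0,0,0,45,-7,-35,0,0,0,0,45,-7,-35,0,0,0,0,45,-7,-35,0,0,0,0,45,-7,-35,0,0,0,0,45,-7,-35,0,0,0,0,45,-7,-35,0,0,0,0,45,-7,-35,0,0,0,0,45,-7,-35,0,0,0,0,45]}}

```text
t: 20.7
position: [0.5408, -0.0435, 0.1443]
orientation: [-3.142, -0.002, 3.001]
force: [1.1, 0.7, -0.6]
width: 0.525
gripper_force: 0.0
```

>>> {"api": "arm_command", "payload": {"commands": [-7,-35,0,0,0,0,45,-7,-35,0,0,0,0,45,-7,-35,0,0,0,0,45,-7,-35,0,0,0,0,45,-7,-35,0,0,0,0,45,-7,-35,0,0,0,0,45,-7,-35,0,0,0,0,45,-7,-35,10,0,0,0,45,-2,-12,0,0,0,-0.05,45,0,0,0,0,0,0,45]}}

```text
t: 21.7
position: [0.5568, -0.3405, 0.1334]
orientation: [3.14, -0.003, 3.05]
force: [1.5, -0.6, 0.1]
width: 0.524
gripper_force: 0.0
```

```bash
python3 - <<'E'
from h import *
c=cam("wrist");s=manip.read_state();print(s['position'])
im=cams.snapshot("wrist");cv2.imwrite("pics/w7.png",im[:,:,::-1])
m,o=bars(im,c,.077,150,120)
for k in o:print(k)
print(go((561.5,-341,38),174.7))
E
```

```text
[ 0.55684989 -0.34048905  0.13344124]
(array([485., 201.]), 584, -129, 53, 10, 84.7)
(array([494., 159.]), 545, -126, 31, 10, -86.7)
(array([256., 189.]), 563, -341, 169, 13, -5.3)
(array([496.,  50.]), 455, -139, 25, 9, -85.4)
(array([246.,  82.]), 466, -342, 154, 33, -56.8)
(array([400.,  43.]), 443, -212, 34, 21, -37.5)
(array([-4., -1., 96.]), np.float64(-0.0))
```

>>> {"api": "arm_command", "payload": {"commands": [-5,-1,25,0,0,0,40,0,0,30,0,0,0,40,0,0,25,0,0,0,40,0,0,10,0,0,0,40,0,0,5,0,0,0,40,0,0,0,0,0,0,40]}}

```text
t: 22.35
position: [0.5635, -0.3399, 0.0413]
orientation: [-3.142, 0.0, 3.051]
force: [0.4, 0.0, 0.8]
width: 0.468
gripper_force: 0.0
```

>>> {"api": "arm_command", "payload": {"commands": [0,0,0,0,0,0,0,0,0,0,0,0,0,0,0,0,0,0,0,0,0,0,0,0,0,0,0,0,0,0,0,0,0,0,0]}}

```text
t: 22.85
position: [0.5639, -0.3405, 0.0425]
orientation: [-3.141, 0.002, 3.051]
force: [-1.1, 1.4, 6.7]
width: 0.128
gripper_force: 78.6
```

>>> {"api": "arm_command", "payload": {"commands": [0,0,-15,0,0,0,0,0,0,-30,0,0,0,0,0,0,-30,0,0,0.05,0,0,0,-30,0,0,0,0,0,0,0,0,0,0,0]}}

```text
t: 23.35
position: [0.5648, -0.3413, 0.1519]
orientation: [-3.138, 0.006, 3.001]
force: [0.6, -0.5, -1.9]
width: 0.123
gripper_force: 78.7
```

```bash
python3 - <<'E'
from h import *
print(manip.read_state()['width'],go((517.1,147.7,142),172.2))
E
```

```text
0.123365459973137 (array([116., 477.,  10.]), np.float64(-0.0))
```

>>> {"api": "arm_command", "payload": {"commands": [4,17,0,0,0,0,0,8,33,0,0,0,0,0,8,33,0,0,0,0,0,8,33,0,0,0,0,0,8,33,0,0,0,0,0,8,33,0,0,0,0,0,8,33,0,0,0,0,0,8,33,0,0,0,0,0,8,33,0,0,0,0,0,8,33,0,0,0,0,0]}}

```text
t: 24.35
position: [0.531, -0.0167, 0.1454]
orientation: [3.141, -0.001, 3.001]
force: [1.0, 0.8, -1.7]
width: 0.128
gripper_force: 78.6
```

>>> {"api": "arm_command", "payload": {"commands": [8,33,0,0,0,0,0,8,33,0,0,0,0,0,8,33,20,0,0,0,0,8,33,30,0,0,0,0,8,33,30,0,0,0,0,0,0,30,0,0,0,0,0,0,20,0,0,0,0,0,0,0,0,0,0,0]}}

```text
t: 25.15
position: [0.513, 0.1507, 0.0129]
orientation: [-3.14, -0.005, 3.002]
force: [-0.8, 0.3, -1.3]
width: 0.127
gripper_force: 78.7
```

```bash
python3 - <<'E'
from h import *
s=manip.read_state();print(s['force'],s['width'],go((517.4,149.7,-14),172.2))
c=cam("wrist");im=cams.snapshot("wrist");cv2.imwrite("pics/w8.png",im[:,:,::-1])
m,o=bars(im,c,.03,150,150)
for k in o:print(k)
E
```

```text
[-0.76110447  0.29861912 -1.31116266] 0.1267925675665695 (array([-4., -0., 27.]), np.float64(-0.0))
(array([ 12., 352.]), 590, -51, 24, 10, -60.9)
(array([ 45., 299.]), 549, -7, 72, 6, -88.8)
(array([257., 296.]), 568, 144, 39, 14, -8.5)
(array([ 46., 235.]), 500, 11, 63, 5, 82.0)
(array([ 59., 132.]), 437, 43, 73, 11, -84.4)
(array([473., 197.]), 518, 290, 129, 12, -8.4)
(array([257., 171.]), 482, 156, 111, 14, -8.2)
```

>>> {"api": "arm_command", "payload": {"commands": [-5,0,10,0,0,0,0,0,0,10,0,0,0,0,0,0,6,0,0,0,0,0,0,2,0,0,0,0,0,0,0,0,0,0,0]}}

```text
t: 25.7
position: [0.5205, 0.1495, -0.0123]
orientation: [-3.141, -0.001, 3.001]
force: [-0.5, -0.4, -2.1]
width: 0.131
gripper_force: 78.8
```

>>> {"api": "arm_command", "payload": {"commands": [0,0,0,0,0,0,25,0,0,0,0,0,0,25,0,0,0,0,0,0,25]}}

```text
t: 26.0
position: [0.5209, 0.1497, -0.0117]
orientation: [3.141, 0.001, 3.001]
force: [0.8, 0.2, 1.0]
width: 0.294
gripper_force: 0.0
```

>>> {"api": "arm_command", "payload": {"commands": [0,0,-10,0,0,0,25,0,0,-30,0,0,0,25,0,0,-30,0,0,0,45,0,0,-40,0,0,0,45,0,0,-40,0,0,0,45,0,0,-10,0,0,0,45]}}

```text
t: 26.6
position: [0.5222, 0.1499, 0.1534]
orientation: [3.14, 0.006, 3.001]
force: [-0.0, 0.8, -0.0]
width: 0.528
gripper_force: 0.0
```

```bash
python3 - <<'E'
from h import *
c=cam("wrist");s=manip.read_state();print(s['position'])
im=cams.snapshot("wrist");cv2.imwrite("pics/w9.png",im[:,:,::-1])
for z in(.022,.01):
  m,o=bars(im,c,z,150,150)
  for k in o:print(z,k)
E
```

```text
[0.52220489 0.14990357 0.15335064]
0.022 (array([248., 314.]), 724, 108, 26, 19, 81.9)
0.022 (array([ 11., 297.]), 650, -213, 72, 14, -45.3)
0.022 (array([132., 257.]), 610, -30, 126, 13, 83.7)
0.022 (array([ 97., 148.]), 466, -31, 89, 12, 81.9)
0.022 (array([505., 147.]), 532, 442, 73, 12, -7.0)
0.022 (array([107., 122.]), 441, -9, 161, 11, -85.0)
0.022 (array([256., 164.]), 519, 151, 167, 11, -8.3)
0.022 (array([380., 153.]), 521, 296, 134, 11, -9.1)
0.01 (array([248., 314.]), 734, 106, 27, 20, 81.9)
0.01 (array([ 11., 297.]), 658, -227, 75, 14, -45.3)
0.01 (array([132., 257.]), 617, -37, 131, 14, 83.7)
0.01 (array([ 97., 148.]), 466, -38, 92, 12, 81.9)
0.01 (array([505., 147.]), 535, 453, 76, 13, -7.0)
0.01 (array([107., 122.]), 440, -15, 167, 12, -85.0)
0.01 (array([256., 164.]), 522, 150, 174, 12, -8.3)
0.01 (array([380., 153.]), 524, 301, 139, 11, -9.1)
```

View pics/w9.png

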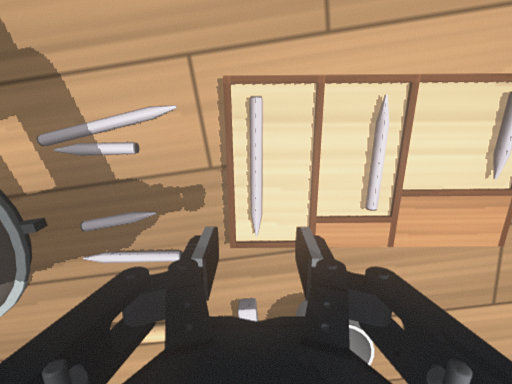

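One short point was knocked: it is now at (466,-38), px (97,148), right beside the long one at px (107,122). The first three lie well in their bays. Next is the bench medium.

>>> {"api": "arm_command", "payload": {"commands": [-20,-29,3,0,0,0,45,-20,-29,3,0,0,0,45,-20,-29,3,0,0,0,45,-20,-29,3,0,0,0,45,-20,-28,3,0,0,0,45,-20,-28,3,0,0,0,45]}}

```text
t: 27.25
position: [0.6154, -0.0388, 0.1288]
orientation: [3.142, -0.001, 3.001]
force: [0.1, 0.6, 0.1]
width: 0.529
gripper_force: 0.0
```

>>> {"api": "arm_command", "payload": {"commands": [0,0,0,0,0,0.14,45,0,0,0,0,0,0.14,45,0,0,5,0,0,0.14,45,0,0,5,0,0,0.14,45,0,0,5,0,0,0.14,45,0,0,5,0,0,0.14,45,0,0,5,0,0,0.14,45,0,0,5,0,0,0.14,45,0,0,5,0,0,0.14,45,0,0,5,0,0,0.14,45]}}

```text
t: 28.25
position: [0.6148, -0.0374, 0.0887]
orientation: [-3.14, -0.0, 1.595]
force: [0.2, -0.7, -0.6]
width: 0.523
gripper_force: 0.0
```

>>> {"api": "arm_command", "payload": {"commands": [0,0,0,0,0,0.14,45,0,0,0,0,0,0,45]}}

```text
t: 28.45
position: [0.6148, -0.0374, 0.0889]
orientation: [-3.14, -0.0, 1.458]
force: [0.7, -0.8, -0.6]
width: 0.526
gripper_force: 0.0
```

```bash
python3 - <<'E'
from h import *
c=cam("wrist");s=manip.read_state();print(s['position'],s['orientation'])
im=cams.snapshot("wrist");cv2.imwrite("pics/w10.png",im[:,:,::-1])
m,o=bars(im,c,.01,150,150)
for k in o:print(k)
print(go((617,-37,-31),83.5))
E
```

```text
[ 0.61481736 -0.03737307  0.08886989] [-3.13996508e+00 -9.33216253e-05  1.45809531e+00]
(array([114., 200.]), 467, -40, 96, 12, 82.7)
(array([205., 191.]), 561, -37, 97, 12, -87.4)
(array([260., 179.]), 618, -37, 132, 12, 83.4)
(array([ 80., 179.]), 440, -17, 170, 12, -84.9)
(array([412.,   7.]), 762, 102, 91, 12, -6.5)
(array([  1.,   2., 120.]), np.float64(0.01))
```

>>> {"api": "arm_command", "payload": {"commands": [1,2,25,0,0,0,40,0,1,30,0,0,0,40,0,0,30,0,0,0,40,0,0,18,0,0,0,40,0,0,10,0,0,0,40,0,0,5,0,0,0,40,0,0,0,0,0,0,40]}}

```text
t: 29.2
position: [0.6185, -0.0368, -0.0281]
orientation: [-3.141, -0.0, 1.462]
force: [-0.4, 0.7, -0.1]
width: 0.473
gripper_force: 0.0
```

>>> {"api": "arm_command", "payload": {"commands": [0,0,0,0,0,0,0,0,0,0,0,0,0,0,0,0,0,0,0,0,0,0,0,0,0,0,0,0,0,0,0,0,0,0,0]}}

```text
t: 29.7
position: [0.6192, -0.037, -0.0268]
orientation: [3.14, 0.0, 1.461]
force: [-1.3, 1.4, 5.9]
width: 0.126
gripper_force: 78.3
```

>>> {"api": "arm_command", "payload": {"commands": [0,0,-15,0,0,0,0,0,0,-30,0,0,0,0,0,0,-30,0,0,-0.14,0,0,0,-30,0,0,-0.14,0,0,0,-20,0,0,-0.14,0,0,0,0,0,0,-0.14,0,0,0,0,0,0,-0.14,0,0,0,0,0,0,-0.14,0,0,0,0,0,0,-0.14,0,0,0,0,0,0,-0.14,0]}}

```text
t: 30.7
position: [0.6185, -0.0368, 0.0983]
orientation: [3.141, 0.001, 2.587]
force: [0.0, -0.7, -1.6]
width: 0.126
gripper_force: 78.6
```

>>> {"api": "arm_command", "payload": {"commands": [0,0,0,0,0,-0.14,0,0,0,0,0,0,-0.14,0,0,0,0,0,0,-0.14,0,0,0,0,0,0,0,0]}}

```text
t: 31.1
position: [0.6185, -0.0368, 0.0981]
orientation: [-3.142, 0.001, 3.004]
force: [-0.7, 0.7, -0.8]
width: 0.124
gripper_force: 78.6
```

```bash
python3 - <<'E'
from h import *
print(manip.read_state()['width'],go((514.4,255.2,100),172.2))
E
```

```text
0.12405149576303345 (array([143., 275.,  -2.]), np.float64(-0.0))
```

>>> {"api": "arm_command", "payload": {"commands": [8,15,0,0,0,0,0,15,29,0,0,0,0,0,15,29,0,0,0,0,0,15,29,0,0,0,0,0,15,29,0,0,0,0,0,15,29,0,0,0,0,0,15,29,0,0,0,0,0,15,29,0,0,0,0,0,15,29,10,0,0,0,0,15,28,20,0,0,0,0]}}

```text
t: 32.1
position: [0.5151, 0.2577, 0.0685]
orientation: [3.14, 0.003, 2.997]
force: [1.0, 0.1, -2.1]
width: 0.121
gripper_force: 78.7
```

>>> {"api": "arm_command", "payload": {"commands": [0,0,30,0,0,0,0,0,0,25,0,0,0,0,0,0,0,0,0,0,0]}}

```text
t: 32.4
position: [0.513, 0.2556, 0.0093]
orientation: [-3.139, -0.004, 2.998]
force: [-0.5, -0.5, -1.0]
width: 0.123
gripper_force: 78.7
```

```bash
python3 - <<'E'
from h import *
s=manip.read_state();print(s['force'],s['width'],go((514.4,255.2,-13),172.2))
E
```

```text
[-0.5355863  -0.50073204 -0.96026688] 0.12294733920360096 (array([-1., -0., 22.]), np.float64(-0.01))
```

>>> {"api": "arm_command", "payload": {"commands": [-2,0,10,0,0,0,0,0,0,8,0,0,0,0,0,0,3,0,0,0,0,0,0,1,0,0,0,0,0,0,0,0,0,0,0]}}

```text
t: 32.9
position: [0.5176, 0.2552, -0.0098]
orientation: [3.141, 0.0, 3.0]
force: [-0.3, 0.6, -1.2]
width: 0.125
gripper_force: 78.7
```

>>> {"api": "arm_command", "payload": {"commands": [0,0,0,0,0,0,25,0,0,0,0,0,0,25,0,0,0,0,0,0,25]}}

```text
t: 33.2
position: [0.5176, 0.2553, -0.0098]
orientation: [3.141, 0.0, 3.001]
force: [0.5, 0.7, -0.2]
width: 0.294
gripper_force: 0.0
```

>>> {"api": "arm_command", "payload": {"commands": [0,0,-10,0,0,0,25,0,0,-30,0,0,0,25,0,0,-40,0,0,0,45,0,0,-40,0,0,0,45,0,0,0,0,0,0,45]}}

```text
t: 33.7
position: [0.5197, 0.2561, 0.1164]
orientation: [3.138, 0.008, 3.001]
force: [0.3, 0.5, -0.6]
width: 0.529
gripper_force: 0.0
```

>>> {"api": "arm_command", "payload": {"commands": [-6,-18,0,0,0,0,45,-9,-30,0,0,0,0,45,-9,-30,0,0,0,0,45,-9,-30,0,0,0,0,45,-9,-30,0,0,0,0,45,-9,-30,0,0,0,0,45,-9,-30,0,0,0,0,45,-9,-30,0,0,0,0,45,-9,-30,0,0,0,0,45,-9,-25,0,0,0,0,45]}}

```text
t: 34.7
position: [0.5639, -0.0388, 0.1104]
orientation: [-3.141, 0.0, 3.0]
force: [0.8, 0.3, 0.4]
width: 0.522
gripper_force: 0.0
```

>>> {"api": "arm_command", "payload": {"commands": [0,0,0,0,0,0.14,45,0,0,0,0,0,0.14,45,0,0,0,0,0,0.14,45,0,0,0,0,0,0.14,45,0,0,0,0,0,0.14,45,0,0,0,0,0,0.14,45,0,0,0,0,0,0.14,45,0,0,0,0,0,0.14,45,0,0,0,0,0,0.14,45,0,0,0,0,0,0.13,45]}}

```text
t: 35.7
position: [0.5639, -0.0372, 0.1103]
orientation: [3.141, 0.0, 1.605]
force: [0.1, -0.0, 0.2]
width: 0.527
gripper_force: 0.0
```

```bash
python3 - <<'E'
from h import *
c=cam("wrist");s=manip.read_state();print(s['position'],s['orientation'])
im=cams.snapshot("wrist");cv2.imwrite("pics/w11.png",im[:,:,::-1])
for z in (.01,.022):
 m,o=bars(im,c,z,150,150)
 for k in o:print(k)
print(go((561,-37.5,-30),92.6))
E
```

```text
[ 0.56385814 -0.03719522  0.11029859] [3.14134722e+00 9.88180812e-05 1.60500767e+00]
(array([255., 180.]), 561, -38, 100, 12, -87.8)
(array([168., 176.]), 467, -39, 96, 12, 82.2)
(array([140., 152.]), 441, -17, 169, 12, -85.4)
(array([472.,  36.]), 761, 109, 80, 26, -3.9)
(array([255., 180.]), 561, -35, 95, 11, -87.8)
(array([168., 176.]), 471, -36, 92, 11, 82.2)
(array([140., 152.]), 446, -14, 162, 11, -85.4)
(array([472.,  36.]), 752, 106, 77, 25, -3.9)
(array([ -0.,  -3., 140.]), np.float64(-0.02))
```

>>> {"api": "arm_command", "payload": {"commands": [0,-3,25,0,0,0,40,0,0,35,0,0,0,40,0,0,30,0,0,0,40,0,0,25,0,0,0,40,0,0,16,0,0,0,40,0,0,8,0,0,0,40,0,0,0,0,0,0,40]}}

```text
t: 36.45
position: [0.5605, -0.0372, -0.0296]
orientation: [-3.14, -0.0, 1.612]
force: [0.2, 0.5, 0.0]
width: 0.466
gripper_force: 0.0
```

>>> {"api": "arm_command", "payload": {"commands": [0,0,0,0,0,0,0,0,0,0,0,0,0,0,0,0,0,0,0,0,0,0,0,0,0,0,0,0,0,0,0,0,0,0,0]}}

```text
t: 36.95
position: [0.5616, -0.0374, -0.0277]
orientation: [3.14, 0.0, 1.611]
force: [-1.2, -0.1, 7.6]
width: 0.129
gripper_force: 78.5
```

>>> {"api": "arm_command", "payload": {"commands": [0,0,-15,0,0,0,0,0,0,-30,0,0,0,0,0,0,-30,0,0,-0.14,0,0,0,-30,0,0,-0.14,0,0,0,-20,0,0,-0.14,0,0,0,0,0,0,-0.14,0,0,0,0,0,0,-0.14,0,0,0,0,0,0,-0.14,0,0,0,0,0,0,-0.14,0,0,0,0,0,0,-0.14,0]}}

```text
t: 37.95
position: [0.561, -0.0373, 0.0974]
orientation: [3.141, 0.001, 2.737]
force: [-0.1, -0.4, -1.9]
width: 0.128
gripper_force: 78.6
```

>>> {"api": "arm_command", "payload": {"commands": [0,0,0,0,0,-0.14,0,0,0,0,0,0,-0.14,0,0,0,0,0,0,0,0]}}

```text
t: 38.25
position: [0.561, -0.0373, 0.0972]
orientation: [-3.141, 0.001, 3.014]
force: [-0.7, 0.2, -1.8]
width: 0.131
gripper_force: 78.6
```

```bash
python3 - <<'E'
from h import *
print(manip.read_state()['width'],go((516,401,100),172.2))
E
```

```text
0.13068138838572918 (array([100., 429.,  -3.]), np.float64(0.01))
```

>>> {"api": "arm_command", "payload": {"commands": [4,15,0,0,0,0,0,7,30,0,0,0,0,0,7,30,0,0,0,0,0,7,30,0,0,0,0,0,7,30,0,0,0,0,0,7,30,0,0,0,0,0,7,30,0,0,0,0,0,7,30,0,0,0,0,0,7,30,0,0,0,0,0,7,30,0,0,0,0,0]}}

```text
t: 39.25
position: [0.5308, 0.2561, 0.0965]
orientation: [3.141, 0.0, 3.007]
force: [1.1, -0.5, -0.9]
width: 0.129
gripper_force: 78.6
```

>>> {"api": "arm_command", "payload": {"commands": [7,30,0,0,0,0,0,7,30,0,0,0,0,0,7,30,0,0,0,0,0,7,30,10,0,0,0,0,5,24,20,0,0,0,0,0,0,30,0,0,0,0,0,0,25,0,0,0,0,0,0,0,0,0,0,0]}}

```text
t: 40.05
position: [0.5152, 0.4009, 0.0078]
orientation: [-3.138, -0.004, 3.008]
force: [-1.2, 0.4, -1.9]
width: 0.128
gripper_force: 78.6
```

```bash
python3 - <<'E'
from h import *
s=manip.read_state();print(s['force'],s['width'],go((516,401,-14),172.2))
E
```

```text
[-1.17126239  0.40479703 -1.94487158] 0.12809439371989229 (array([-1.,  0., 22.]), np.float64(0.0))
```

>>> {"api": "arm_command", "payload": {"commands": [0,0,10,0,0,0,0,0,0,8,0,0,0,0,0,0,3,0,0,0,0,0,0,1,0,0,0,0,0,0,0,0,0,0,0]}}

```text
t: 40.55
position: [0.5179, 0.4011, -0.0107]
orientation: [3.141, 0.0, 3.01]
force: [0.1, -0.3, -1.8]
width: 0.128
gripper_force: 78.6
```

>>> {"api": "arm_command", "payload": {"commands": [0,0,0,0,0,0,25,0,0,0,0,0,0,25,0,0,0,0,0,0,25]}}

```text
t: 40.85
position: [0.5178, 0.4012, -0.0108]
orientation: [3.141, 0.0, 3.011]
force: [-0.0, -0.1, 0.1]
width: 0.293
gripper_force: 0.0
```

>>> {"api": "arm_command", "payload": {"commands": [0,0,-10,0,0,0,25,0,0,-30,0,0,0,25,0,0,-40,0,0,0,45,0,0,-40,0,0,0,45,0,0,0,0,0,0,45]}}

```text
t: 41.35
position: [0.5198, 0.4024, 0.116]
orientation: [3.136, 0.007, 3.011]
force: [0.1, -0.2, 0.2]
width: 0.524
gripper_force: 0.0
```

>>> {"api": "arm_command", "payload": {"commands": [1,-16,0,0,0,0,40,2,-30,0,0,0,0,40,2,-30,0,0,0,0,40,2,-30,0,0,0,0,40,2,-30,0,0,0,0,40,2,-30,0,0,0,0,40,2,-30,0,0,0,0,40,2,-30,0,0,0,0,40,2,-30,0,0,0,0,40,2,-30,0,0,0,0,40]}}

```text
t: 42.35
position: [0.4612, 0.1189, 0.1094]
orientation: [3.141, 0.001, 3.011]
force: [0.6, 0.6, 0.1]
width: 0.471
gripper_force: 0.0
```

>>> {"api": "arm_command", "payload": {"commands": [2,-30,0,0,0,0.14,40,0,-38,0,0,0,0.14,40,10,-26,0,0,0,0.14,40,0,0,0,0,0,0.14,40,0,0,0,0,0,0.14,40,0,0,0,0,0,0.14,40,0,0,0,0,0,0.14,40,0,0,0,0,0,0.14,40,0,0,0,0,0,0.14,40,0,0,0,0,0,0.1,40]}}

```text
t: 43.35
position: [0.4259, 0.0341, 0.1093]
orientation: [3.141, 0.0, 1.645]
force: [-0.4, -1.1, -0.2]
width: 0.467
gripper_force: 0.0
```

```bash
python3 - <<'E'
from h import *
c=cam("wrist");s=manip.read_state();print(s['position'],s['orientation'])
im=cams.snapshot("wrist");cv2.imwrite("pics/w12.png",im[:,:,::-1])
for z in (.01,.022):
 m,o=bars(im,c,z,150,150)
 for k in o:print(k)
print(go((437,26,-30),94.9))
E
```

```text
[0.42593743 0.0340633  0.10934554] [3.14107391e+00 1.05086491e-04 1.64510500e+00]
(array([362., 348.]), 584, -184, 50, 15, -11.7)
(array([288., 240.]), 466, -39, 95, 12, 82.3)
(array([266., 221.]), 440, -16, 169, 12, -85.5)
(array([364.,  68.]), 524, 152, 174, 11, -8.0)
(array([362., 348.]), 577, -171, 48, 14, -11.7)
(array([288., 240.]), 464, -33, 91, 12, 82.3)
(array([266., 221.]), 439, -11, 162, 12, -85.5)
(array([364.,  68.]), 520, 150, 167, 11, -8.0)
(array([ -9.,  10., 139.]), np.float64(-0.02))
```

>>> {"api": "arm_command", "payload": {"commands": [-9,10,25,0,0,-0.02,40,0,0,35,0,0,0,40,0,0,30,0,0,0,40,0,0,25,0,0,0,40,0,0,15,0,0,0,40,0,0,7,0,0,0,40,0,0,0,0,0,0,40]}}

```text
t: 44.1
position: [0.4363, 0.0259, -0.0284]
orientation: [-3.141, -0.0, 1.672]
force: [0.1, 0.4, 0.3]
width: 0.468
gripper_force: 0.0
```

>>> {"api": "arm_command", "payload": {"commands": [0,0,0,0,0,0,0,0,0,0,0,0,0,0,0,0,0,0,0,0,0,0,0,0,0,0,0,0,0,0,0,0,0,0,0], "newtons": 110}}

```text
t: 44.6
position: [0.4374, 0.0258, -0.0268]
orientation: [3.14, 0.0, 1.671]
force: [-3.2, -0.0, 11.3]
width: 0.107
gripper_force: 108.2
```

>>> {"api": "arm_command", "payload": {"commands": [0,0,-10,0,0,0,0,0,0,-20,0,0,0,0,0,0,-30,0,0,0,0,0,0,-30,0,0,0,0,0,0,-30,0,0,-0.1,0,0,0,0,0,0,-0.14,0,0,0,0,0,0,-0.14,0,0,0,0,0,0,-0.14,0,0,0,0,0,0,-0.14,0,0,0,0,0,0,-0.14,0]}}

```text
t: 45.6
position: [0.4366, 0.0259, 0.0929]
orientation: [3.141, 0.001, 2.477]
force: [0.7, -0.7, -1.7]
width: 0.112
gripper_force: 108.2
```

>>> {"api": "arm_command", "payload": {"commands": [0,0,0,0,0,-0.14,0,0,0,0,0,0,-0.14,0,0,0,0,0,0,-0.14,0,0,0,0,0,0,-0.13,0,0,0,0,0,0,0,0]}}

```text
t: 46.1
position: [0.4366, 0.0259, 0.0927]
orientation: [3.142, 0.001, 3.024]
force: [0.1, 0.9, -1.9]
width: 0.11
gripper_force: 108.2
```

```bash
python3 - <<'E'
from h import *
print(manip.read_state()['width'],go((480.8,195.1,100),172.2))
c=cam("wrist");im=cams.snapshot("wrist");cv2.imwrite("pics/w13.png",im[:,:,::-1])
E
```

```text
0.11015485970899741 (array([-24., 173.,  -7.]), np.float64(0.02))
```

View pics/w13.png

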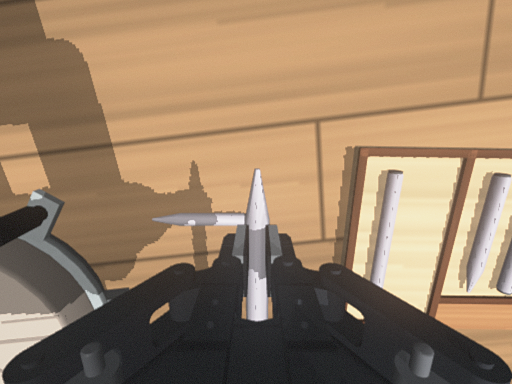

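The long point is held near its tip, looks straight, and is aligned with the tray. Moving it over.

>>> {"api": "arm_command", "payload": {"commands": [-2,14,0,0,0,0.02,0,-4,29,0,0,0,0,0,-4,29,0,0,0,0,0,-4,29,0,0,0,0,0,-4,29,0,0,0,0,0,-4,29,10,0,0,0,0,-2,14,20,0,0,0,0,0,0,30,0,0,0,0,0,0,20,0,0,0,0,0,0,0,0,0,0,0]}}

```text
t: 47.15
position: [0.4828, 0.1936, 0.0098]
orientation: [-3.14, -0.004, 2.997]
force: [-1.1, -1.0, -0.9]
width: 0.11
gripper_force: 108.3
```

```bash
python3 - <<'E'
from h import *
s=manip.read_state();print(s['force'],s['width'],go((480.8,195.1,-13),172.2))
E
```

```text
[-1.08687809 -1.02534676 -0.85377232] 0.11008342497669307 (array([ 2.,  1., 23.]), np.float64(-0.01))
```

>>> {"api": "arm_command", "payload": {"commands": [2,1,10,0,0,0,0,0,0,8,0,0,0,0,0,0,3,0,0,0,0,0,0,2,0,0,0,0,0,0,0,0,0,0,0]}}

```text
t: 47.65
position: [0.4826, 0.1951, -0.011]
orientation: [3.142, 0.0, 3.0]
force: [0.4, -0.0, -1.2]
width: 0.108
gripper_force: 108.3
```

>>> {"api": "arm_command", "payload": {"commands": [0,0,2,0,0,0,0,0,0,0,0,0,0,0]}}

```text
t: 47.85
position: [0.4826, 0.1952, -0.0131]
orientation: [3.142, 0.0, 3.001]
force: [-0.1, 0.3, -1.9]
width: 0.112
gripper_force: 108.3
```

>>> {"api": "arm_command", "payload": {"commands": [0,0,0,0,0,0,24,0,0,0,0,0,0,24,0,0,0,0,0,0,24]}}

```text
t: 48.15
position: [0.4827, 0.1952, -0.0129]
orientation: [3.141, 0.0, 3.001]
force: [-0.1, -0.4, 0.9]
width: 0.28
gripper_force: 0.0
```

>>> {"api": "arm_command", "payload": {"commands": [0,0,-10,0,0,0,24,0,0,-30,0,0,0,24,0,0,-40,0,0,0,45,0,0,-40,0,0,0,45,0,0,0,0,0,0,45], "newtons": 80}}

```text
t: 48.65
position: [0.4849, 0.1958, 0.113]
orientation: [3.138, 0.008, 3.001]
force: [0.7, 0.4, -0.2]
width: 0.525
gripper_force: 0.0
```

```bash
python3 - <<'E'
from h import *
c=cam("wrist");s=manip.read_state();print(s['position'],s['orientation'])
im=cams.snapshot("wrist");cv2.imwrite("pics/w14.png",im[:,:,::-1])
for z in (.01,.022):
 m,o=bars(im,c,z,150,150)
 for k in o:print(k)
print(go((466,-39,110),82.4))
E
```

```text
[0.48491536 0.19580472 0.11301785] [3.13844613 0.00776144 3.00089878]
(array([ 42., 193.]), 465, -41, 93, 12, 86.1)
(array([317., 188.]), 507, 260, 108, 12, -7.8)
(array([220., 209.]), 524, 148, 172, 13, -7.9)
(array([454., 185.]), 523, 410, 103, 12, -7.0)
(array([353., 199.]), 526, 299, 140, 12, -8.3)
(array([256., 213.]), 530, 189, 179, 12, -8.8)
(array([495., 179.]), 525, 454, 101, 12, -9.6)
(array([ 42., 193.]), 463, -30, 89, 11, 86.1)
(array([317., 188.]), 503, 257, 103, 11, -7.8)
(array([220., 209.]), 519, 151, 164, 12, -7.9)
(array([454., 185.]), 518, 402, 99, 12, -7.0)
(array([353., 199.]), 521, 295, 134, 11, -8.3)
(array([256., 213.]), 525, 189, 172, 12, -8.8)
(array([495., 179.]), 520, 443, 97, 12, -9.6)
(array([ -15., -235.,    0.]), np.float64(1.56))
```

>>> {"api": "arm_command", "payload": {"commands": [-1,-15,0,0,0,0,45,-2,-31,0,0,0,0,45,-2,-31,0,0,0,0,45,-2,-31,0,0,0,0,45,-2,-31,0,0,0,0,45,-2,-31,0,0,0,0,45,-2,-31,0,0,0,0,45,-2,-31,0,0,0,0,45,0,0,0,0,0,0.14,45,0,0,0,0,0,0.14,45]}}

```text
t: 49.7
position: [0.4638, -0.0381, 0.1059]
orientation: [-3.141, -0.002, 2.713]
force: [1.0, -0.1, 0.5]
width: 0.525
gripper_force: 0.0
```

>>> {"api": "arm_command", "payload": {"commands": [0,0,0,0,0,0.14,45,0,0,0,0,0,0.14,45,0,0,0,0,0,0.14,45,0,0,0,0,0,0.14,45,0,0,0,0,0,0.14,45,0,0,0,0,0,0.14,45,0,0,0,0,0,0.14,45,0,0,0,0,0,0.14,45,0,0,0,0,0,0.14,45,0,0,0,0,0,0,45]}}

```text
t: 50.7
position: [0.464, -0.0371, 0.106]
orientation: [-3.14, -0.0, 1.458]
force: [-0.4, -1.3, 0.5]
width: 0.528
gripper_force: 0.0
```

```bash
python3 - <<'E'
from h import *
c=cam("wrist");s=manip.read_state();print(s['position'],s['orientation'])
im=cams.snapshot("wrist");cv2.imwrite("pics/w15.png",im[:,:,::-1])
m,o=bars(im,c,.01,150,150)
for k in o:print(k)
print(go((466,-39,-30),82.4))
E
```

```text
[ 0.46399404 -0.03711071  0.10602075] [-3.13982608e+00 -5.00649852e-05  1.45768135e+00]
(array([260., 180.]), 467, -40, 96, 12, 83.4)
(array([ -2.,   2., 136.]), np.float64(0.03))
```

>>> {"api": "arm_command", "payload": {"commands": [-3,3,25,0,0,0,40,0,0,35,0,0,0,40,0,0,30,0,0,0,40,0,0,22,0,0,0,40,0,0,15,0,0,0,40,0,0,7,0,0,0,40,0,0,0,0,0,0,40]}}

```text
t: 51.45
position: [0.4668, -0.04, -0.0279]
orientation: [-3.14, -0.0, 1.463]
force: [-0.2, 0.1, 0.3]
width: 0.469
gripper_force: 0.0
```

>>> {"api": "arm_command", "payload": {"commands": [0,0,0,0,0,0,0,0,0,0,0,0,0,0,0,0,0,0,0,0,0,0,0,0,0,0,0,0,0,0,0,0,0,0,0]}}

```text
t: 51.95
position: [0.4681, -0.0402, -0.026]
orientation: [3.14, 0.0, 1.462]
force: [-1.5, 0.1, 6.8]
width: 0.127
gripper_force: 78.4
```

>>> {"api": "arm_command", "payload": {"commands": [0,0,-15,0,0,0,0,0,0,-30,0,0,0,0,0,0,-30,0,0,-0.14,0,0,0,-30,0,0,-0.14,0,0,0,-20,0,0,-0.14,0,0,0,0,0,0,-0.14,0,0,0,0,0,0,-0.14,0,0,0,0,0,0,-0.14,0,0,0,0,0,0,-0.14,0,0,0,0,0,0,-0.14,0]}}

```text
t: 52.95
position: [0.4676, -0.04, 0.0985]
orientation: [3.141, 0.001, 2.587]
force: [0.0, -0.3, -1.2]
width: 0.121
gripper_force: 78.6
```

>>> {"api": "arm_command", "payload": {"commands": [0,0,0,0,0,-0.14,0,0,0,0,0,0,-0.14,0,0,0,0,0,0,-0.14,0,0,0,0,0,0,0,0]}}

```text
t: 53.35
position: [0.4676, -0.04, 0.0985]
orientation: [-3.141, 0.001, 3.004]
force: [0.0, -0.4, -1.9]
width: 0.124
gripper_force: 78.6
```

```bash
python3 - <<'E'
from h import *
print(manip.read_state()['width'],go((510.5,361,100),172.2))
E
```

```text
0.12430130449376771 (array([ 12., 403.,  -2.]), np.float64(-0.0))
```

>>> {"api": "arm_command", "payload": {"commands": [0,15,0,0,0,0,0,1,30,0,0,0,0,0,1,30,0,0,0,0,0,1,30,0,0,0,0,0,1,30,0,0,0,0,0,1,30,0,0,0,0,0,1,30,0,0,0,0,0,1,30,0,0,0,0,0,1,30,0,0,0,0,0,1,30,0,0,0,0,0]}}

```text
t: 54.35
position: [0.4986, 0.2448, 0.0983]
orientation: [3.141, 0.0, 2.996]
force: [0.4, -0.2, -0.9]
width: 0.128
gripper_force: 78.6
```

>>> {"api": "arm_command", "payload": {"commands": [1,30,0,0,0,0,0,1,30,0,0,0,0,0,1,30,0,0,0,0,0,1,28,10,0,0,0,0,0,0,20,0,0,0,0,0,0,30,0,0,0,0,0,0,25,0,0,0,0,0,0,0,0,0,0,0]}}

```text
t: 55.15
position: [0.5094, 0.36, 0.0099]
orientation: [-3.139, -0.004, 2.997]
force: [-0.4, 0.2, -1.3]
width: 0.123
gripper_force: 78.6
```

```bash
python3 - <<'E'
from h import *
s=manip.read_state();print(s['force'],s['width'],go((510.5,361,-12.5),172.2))
E
```

```text
[-0.4149217   0.24630907 -1.33526684] 0.12334447345054449 (array([-1.,  1., 22.]), np.float64(-0.01))
```

>>> {"api": "arm_command", "payload": {"commands": [0,1,10,0,0,0,0,0,0,8,0,0,0,0,0,0,4,0,0,0,0,0,0,2,0,0,0,0,0,0,0,0,0,0,0]}}

```text
t: 55.65
position: [0.5114, 0.3619, -0.011]
orientation: [3.141, 0.0, 3.001]
force: [-0.1, 0.5, -1.7]
width: 0.124
gripper_force: 78.7
```

>>> {"api": "arm_command", "payload": {"commands": [0,0,0,0,0,0,25,0,0,0,0,0,0,25,0,0,0,0,0,0,25]}}

```text
t: 55.95
position: [0.5115, 0.362, -0.0107]
orientation: [3.141, 0.0, 3.001]
force: [-0.6, 1.3, -0.1]
width: 0.292
gripper_force: 0.0
```

>>> {"api": "arm_command", "payload": {"commands": [0,0,-10,0,0,0,25,0,0,-30,0,0,0,25,0,0,-40,0,0,0,45,0,0,-40,0,0,0,45,0,0,-30,0,0,0,45,0,-29,-30,0,0,0,45,0,-29,-20,0,0,0,45,0,-29,0,0,0,0,45,0,0,0,0,0,0,45]}}

```text
t: 56.85
position: [0.4991, 0.2734, 0.1909]
orientation: [3.141, 0.002, 2.999]
force: [0.1, -0.7, -0.4]
width: 0.525
gripper_force: 0.0
```

```bash
python3 - <<'E'
from h import *
c=cam("wrist");s=manip.read_state();print(s['position'],s['orientation'])
im=cams.snapshot("wrist");cv2.imwrite("pics/w16.png",im[:,:,::-1])
m,o=bars(im,c,.022,150,150)
for k in o:print(k)
S=cams.snapshot("scene");g=cam("scene")
f=S.max(2);p=proj(g,[[.439,-.185,.085],[.558,-.283,.07]]);print(p)
cv2.imwrite("pics/sc2.png",np.hstack([cv2.resize(im[:,:,::-1],(400,300)),cv2.resize(S[160:280,130:290,::-1],(400,300),interpolation=cv2.INTER_CUBIC)]))
E
```

```text
[0.49912481 0.27335644 0.19089111] [3.14106688e+00 2.17659889e-03 2.99889019e+00]
(array([174., 228.]), 571, 143, 59, 12, -7.8)
(array([246., 178.]), 517, 256, 131, 12, -8.6)
(array([166., 159.]), 473, 157, 72, 13, -8.1)
(array([354., 168.]), 519, 401, 98, 11, -7.0)
(array([198., 184.]), 513, 191, 146, 13, -8.5)
(array([324., 164.]), 511, 362, 96, 11, -8.8)
(array([275., 179.]), 521, 295, 135, 12, -8.3)
(array([385., 163.]), 520, 442, 96, 11, -8.2)
[[218.8783453  177.95282242]
 [192.14732178 218.17653085]]
```

View pics/sc2.png

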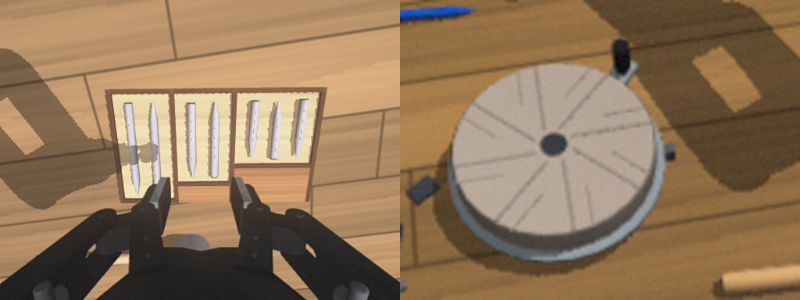

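All seven lie in their bays (left part) and the stone is bare (right part), handle at crop (621,44). Next I'll turn the stone.

>>> {"api": "arm_command", "payload": {"commands": [0,-16,0,0,0,0,60,0,-34,0,0,0,0,60,-1,-34,0,0,0,0,60,-1,-34,0,0,0,0,60,0,-34,0,0,0,0,60,-1,-34,0,0,0,0,60,0,-34,0,0,0,0,60,-1,-34,0,0,0,0,60,0,-34,0,0,0,0,60,-1,-34,0,0,0,0,60]}}

```text
t: 57.95
position: [0.4583, -0.045, 0.1889]
orientation: [3.142, -0.0, 3.002]
force: [0.3, -0.4, 0.1]
width: 0.697
gripper_force: 0.0
```

>>> {"api": "arm_command", "payload": {"commands": [0,-34,10,0,0,0,60,-1,-34,10,0,0,0,60,-1,-34,10,0,0,0,60,0,-34,10,0,0,0.14,60,0,0,10,0,0,0.14,60,0,0,10,0,0,0.14,60,0,0,0,0,0,0.13,60,0,0,0,0,0,0,60]}}

```text
t: 58.75
position: [0.4416, -0.1786, 0.1286]
orientation: [-3.141, -0.001, 2.449]
force: [-0.5, 0.2, 0.3]
width: 0.701
gripper_force: 0.0
```

```bash
python3 - <<'E'
from h import *
c=cam("wrist");s=manip.read_state();print(s['position'],s['orientation'],s['joints'])
im=cams.snapshot("wrist");cv2.imwrite("pics/w17.png",im[:,:,::-1]);print(proj(c,[[.439,-.185,.085],[.557,-.284,.07]]).round())
print(go((439,-185,22),140))
E
```

```text
[ 0.44158128 -0.17862888  0.1285608 ] [-3.14140354e+00 -9.73349770e-04  2.44860817e+00] [-5.46298836e-01 -2.21653179e-02  1.75804668e+00 -4.54263315e-05
  1.40670183e+00 -1.42410332e+00]
[[249. 200.]
 [250. 328.]]
(array([ -2.,  -7., 107.]), np.float64(0.01))
```

View pics/w17.png

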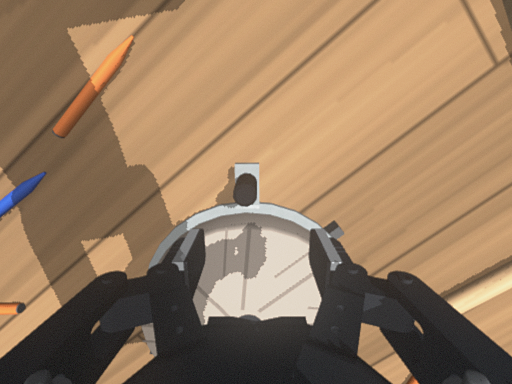

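Wrist view: handle top at about (246,196), expected (249,200), so a few mm of correction. I'll lower the fingers around it.

>>> {"api": "arm_command", "payload": {"commands": [1,-10,15,0,0,0,60,0,0,30,0,0,0,60,0,0,25,0,0,0,60,0,0,20,0,0,0,60,0,0,15,0,0,0,60,0,0,0,0,0,0,60]}}

```text
t: 59.4
position: [0.4338, -0.1851, 0.0224]
orientation: [-3.141, -0.003, 2.455]
force: [-0.3, 0.6, -0.1]
width: 0.702
gripper_force: 0.0
```

>>> {"api": "arm_command", "payload": {"commands": [0,0,0,0,0,0,15,0,0,0,0,0,0,15,0,0,0,0,0,0,15,0,0,0,0,0,0,15,0,0,0,0,0,0,15], "newtons": 30}}

```text
t: 59.9
position: [0.435, -0.1862, 0.0251]
orientation: [-3.141, 0.002, 2.452]
force: [-1.9, 0.2, 7.3]
width: 0.245
gripper_force: 29.3
```

```bash
python3 - <<'E'
from h import *
c=cam("scene");s=manip.read_state();print(s['position'],s['orientation'],s['width'],s['force'],s['gripper_force'])
p=np.array(s['position'][:2])*1000;C=np.array([557,-284]);print(np.hypot(*(p-C)),np.rad2deg(np.arctan2(*(p-C)[::-1])))
E
```

```text
[ 0.43504095 -0.1861934   0.02505172] [-3.14147968e+00  1.55347958e-03  2.45155673e+00] 0.24499609979416487 [-1.93918928  0.22448642  7.33129435] 29.266411054995842
156.3334274395115 141.27168786611128
```

>>> {"api": "arm_command", "payload": {"commands": [-0.5,-12.2,0,0,0,-0.0785,15,-0.5,-12.2,0,0,0,-0.0785,15,-0.5,-12.2,0,0,0,-0.0785,15,-0.5,-12.2,0,0,0,-0.0785,15,-0.5,-12.2,0,0,0,-0.0785,15,-0.5,-12.2,0,0,0,-0.0785,15,-0.5,-12.2,0,0,0,-0.0785,15,-0.5,-12.2,0,0,0,-0.0785,15,-0.5,-12.2,0,0,0,-0.0785,15,-0.5,-12.2,0,0,0,-0.0785,15]}}

```text
t: 60.9
position: [0.4005, -0.3004, 0.0251]
orientation: [-3.14, 0.002, -3.044]
force: [6.9, 12.4, 5.3]
width: 0.242
gripper_force: 29.9
```

>>> {"api": "arm_command", "payload": {"commands": [0,0,0,0,0,0,15,0,0,0,0,0,0,15]}}

```text
t: 61.1
position: [0.4005, -0.3001, 0.025]
orientation: [-3.14, 0.001, -3.049]
force: [1.6, 0.9, 7.7]
width: 0.243
gripper_force: 31.0
```

```bash
python3 - <<'E'
from h import *
s=manip.read_state();print(s['width'],s['force'],s['gripper_force'])
p=np.array(s['position'][:2])*1000;C=np.array([557,-284]);print(p,np.hypot(*(p-C)),np.rad2deg(np.arctan2(*(p-C)[::-1])))
E
```

```text
0.2429522821534598 [1.60021073 0.92067539 7.69481117] 31.006764953490347
[ 400.5308052  -300.11117544] 157.29646815505188 -174.12113903355717
```

>>> {"api": "arm_command", "payload": {"commands": [0,0,0,0,0,0,30,0,0,0,0,0,0,45,0,0,0,0,0,0,60,0,0,0,0,0,0,60,0,0,0,0,0,0,60,0,0,0,0,0,0,60,0,0,0,0,0,0,60]}}

```text
t: 61.8
position: [0.3998, -0.2996, 0.0238]
orientation: [3.141, -0.0, -3.047]
force: [-0.2, 0.7, 0.3]
width: 0.705
gripper_force: 0.0
```

>>> {"api": "arm_command", "payload": {"commands": [0,0,-15,0,0,0,60,0,0,-30,0,0,0,60,0,0,-30,0,0,0,60,0,0,-30,0,0,0,60,0,0,-30,0,0,0,60,0,0,-20,0,0,0,60,0,0,0,0,0,0,60]}}

```text
t: 62.5
position: [0.4006, -0.3004, 0.1817]
orientation: [-3.138, 0.003, -3.047]
force: [-0.4, 0.1, -0.7]
width: 0.706
gripper_force: 0.0
```

```bash
python3 - <<'E'
from h import *
s=manip.read_state();print(s['t'],s['position'],s['force'])
w=cams.snapshot("wrist");S=cams.snapshot("scene");g=cam("scene")
a=np.deg2rad(140+45);print(proj(g,[[.557+.155*np.cos(a),-.284+.155*np.sin(a),.085]]),proj(cam("wrist"),[[.557+.155*np.cos(a),-.284+.155*np.sin(a),.085]]))
m,o=bars(S,g,.022,20,150)
for k in o:
  if 400<k[1]<650 and -100<k[2]<500:print(k)
cv2.imwrite("pics/fin.png",np.hstack([cv2.resize(w[:,:,::-1],(370,278)),cv2.resize(S[130:290,130:450,::-1],(430,278),interpolation=cv2.INTER_CUBIC)[:, :]]))
E
```

```text
62.5 [ 0.40060162 -0.30040865  0.18167369] [-0.4110531   0.07709676 -0.66615596]
[[180.80675809 174.10878824]] [[258.26308746 185.23095648]]
(array([404., 184.]), 525, 398, 80, 6, -7.0)
(array([372., 189.]), 525, 292, 118, 8, -8.5)
(array([341., 195.]), 525, 187, 158, 8, -8.5)
(array([328., 195.]), 521, 148, 165, 8, -7.6)
(array([360., 189.]), 517, 253, 125, 8, -7.6)
(array([391., 182.]), 512, 360, 92, 7, -8.3)
```

View pics/fin.png

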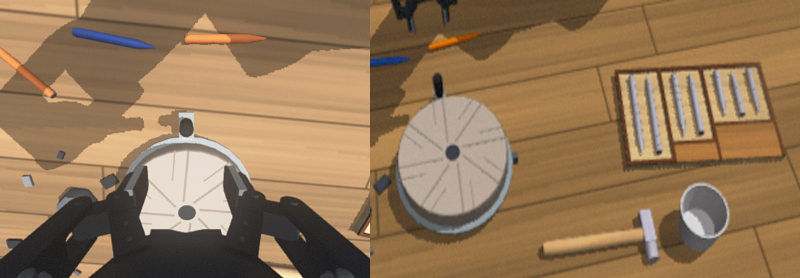

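The final view shows the handle at its expected new position, and all seven points flat in their bays. The hammer and tub are untouched and the gripper is clear, so I'm handing in.

```bash
python3 -c "
from bench import order
print(order.job_done())"
```

```text
the job is handed in; nothing more can be done
None
```

I put all seven points flat in the bays for their lengths, turned the bare stone one click anticlockwise into its detent, and handed the job in at about 63 s; the hand-in returned no verdict.

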